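# Paste wash-up into the latched drying cage

## Task

Wash up the paste things: take the bottle brush from its holder and scrub the tall white jar with the blue band right down to its bottom at least twice, drawing the brush most of the way up the jar in between, and stand the brush upright in its holder again. Then lift the red thumb latch of the wire drying cage, swing the gate open and pull the shelf out by its blue bar; stand the scrubbed jar and every small paste pot there is upright on the pulled-out shelf, push the shelf fully home and shut the gate so that the latch bar lies down in its catch. Leave the spray bottle, the press weight and the tub of paint brushes where they are; a pot may get knocked aside while you work.

Things in the scene. Friction and masses are not known exactly. Their poses are not given: they have to be found in the camera images.
- cage: wire drying cage fixed to the table; origin on the table top below the shelf's pull bar when home. Its x points into the cage (away from the gate), y to the hinge side, z up. Wire roof from x = 55 to 222 mm, its top 157 mm up; side walls at y = +-115 mm, 8 mm thick, 122 mm high in front of x = 50 mm, 157 mm behind it
- gate_hinge (a point): point on the gate's upright hinge axis at table height: x = -30, y = +115 mm in the cage frame
- gate (a joint): gate angle, rad: 0 shut, grows as it swings out to the cage's -x side, clockwise seen from above, up to 1.9; must be 1.5 or more for the shelf to pass, else it blocks the shelf. Hinge friction 0.12 N m, stays where left. Wire gate 10 mm thick, z = 15 to 121 mm, reaching 222 mm from the hinge
- latch (a joint): angle of the brass latch bar on the gate, rad: 0 level (against a stop), grows to 0.5 as its free end is lifted; falls back by itself (120 g). 12 mm thick bar outside the gate; gate shut, cage frame: x = -50, z = 100 mm, pivot at y = 0 (axis along x), free end y = -148 mm. Down, it holds the shut gate within about 0.02 rad; raised 0.15 or more it clears the catch
- latch_tab (a point): grip point on the red upright thumb tab of the latch bar, which rises above the gate: plate 12 mm thick across the gate, 28 mm wide along it, its top 24 mm above this point. Gate shut, bar down: x = -50, y = -85, z = 155 mm in the cage frame, i.e. 85 mm along the bar from its pivot and 55 mm above it. Moves with bar and gate
- catch (a point): top of the fixed brass catch on the latch side: in the cage frame x = -67, y = -131, z = 112 mm; a wall 12 mm thick, 18 mm wide, in front of the lowered bar. On its outer side a 39 degree ramp runs down to z = 80 mm: a gate pushed shut (by the gate, not by the tab) makes the bar ride up it and drop in behind; the bar may also be held up
- shelf (a joint): how far the shelf is pulled out, m: 0 home, up to 0.18; slides along the cage's -x; about 1.5 N friction, stays where it is left
- shelf_bar (a point): centre of the blue pull bar on the shelf's front edge, 10 mm thick, 100 mm long along the cage's y, 145 mm above the table, free below for 95 mm; moves with the shelf
- shelf_mid (a point): centre of the shelf's upper surface (20 mm above the table), axes as the cage's; its clear floor spans x -102 to +99 mm, y +-95 mm about it, rims 21 mm high (25 mm in front). Room for four items, e.g. at x = -30 and +52, y = +-45 mm; all stand below the roof when the shelf is home
- holder: grey round brush holder fixed to the table, open at the top, 60 mm outside diameter (foot 68), 65 mm tall, 52 mm inside, floor 6 mm up; origin at the centre of its underside
- brush: bottle brush standing upright in the holder, 200 mm long, 120 g; origin at the centre of its lower end, z along it to the handle. Lower 80 mm: stiff core 32 mm across with soft white bristles that look 44 mm across and yield; above: round wooden handle 18 mm across
- brush_tip (a point): centre of the brush's lower end (its head)
- brush_grip (a point): a good grip point on the wooden handle, 175 mm above the lower end, 25 mm below the top
- jar: tall white jar with a blue band, open at the top, 60 mm outside diameter, 52 mm inside, 110 mm tall, floor 6 mm thick, 320 g; origin at the centre of its underside, z up
- pot_a: small straight-sided celadon green paste pot, open at the top, 56 mm outside diameter, 70 mm tall, 4 mm wall, 160 g; may be absent; origin at the centre of its underside, z up
- pot_b: small straight-sided cream paste pot, open at the top, 56 mm outside diameter, 70 mm tall, 4 mm wall, 160 g; may be absent; origin at the centre of its underside, z up
- pot_c: small straight-sided brown paste pot, open at the top, 56 mm outside diameter, 70 mm tall, 4 mm wall, 160 g; may be absent; origin at the centre of its underside, z up
- spray_bottle: bystander: clear-blue spray bottle with a black head, 64 mm across, 190 mm tall
- press_weight: bystander: brass press weight 100 x 60 x 35 mm with a wooden knob
- brush_tub: bystander: terracotta tub of paint brushes, 76 mm across, about 210 mm tall
There are look-alikes about, which are no part of the job. Leave any orange or purple look-alike of the holder alone.

How it is judged:
By the outcome, as a careful person would: the job done as asked, in the order asked, and still so for the second after the job is handed in, with the robot touching nothing.
Of pot_a, pot_b, pot_c only 1 to 3 are there at a start; the rules pass over those that are not, and their reading is None.
At some moment in a run one of pot_a, pot_b, pot_c may be knocked a few centimetres aside while the robot is not near it.
It also fails if it takes over 210 s, if anything falls off the work surface, if the arm or the gripper's body presses on something with over 40 N, if the wrist force passes 120 N, or if a joint passes its speed limit or range.

## Robot

A 6-joint arm with a two-finger parallel gripper is mounted at the origin on the work surface. World frame = base frame: x ahead of the robot, y to its left, z up, the work surface at z = 0. Lengths are in mm, angles in rad, forces in N, time in s.
With the tool pointing down it reaches from about 300 to 750 mm from the base axis. Payload 8.5 kg.
Tool frame: the origin (TCP) lies midway between the tips of the shut fingers; the grasp point (between the pads) lies robot.pinch_z behind it (robot.pinch_z is the distance from the TCP to the grasp point, in mm); z points along the fingers, y is the line along which they close (so a half turn about z gives the same grasp; the last joint's range is limited). The gripper opens to 85 mm and grips with 20 to 120 N. Pads are 22 mm wide; open, the fingers measure 114 mm over their backs; the gripper's body (76 mm by 85 mm) begins 54 mm behind the grasp point. The pads swing forward as they close: fully open they stand 13 mm farther back than shut.
Start: joints at [-1.52, 0.381, 1.297, -0, 1.464, -0.215], TCP at [144.47, -530.668, 231.322] pointing down, gripper open.
Joint ranges: [-3.11, 3.11], [-0.89, 2.33], [0.22, 2.48], [-1.42, 4.56], [0.17, 2.85], [-2.88, 2.88]. Speed limits (rad/s): [2.39, 2.39, 3.14, 3.14, 3.14, 3.14].

## Interface

Orientations are given as a 3x3 rotation matrix whose columns are the frame's x, y, z axes.
In Python, from bench import robot, cams, nets gives the robot as it stands. The module is installed in compiled form; this text tells all that it offers.
- The arm moves only by the tool arm_command, never from a script. Its argument "commands" is text: rows parted by semicolons, each of 7 numbers parted by spaces: the shift along the world's x, y, z in cm, then the turn, a rotation vector about the world's x, y, z in units of 6 degrees (1.0 is 6 degrees), then the opening, from 0 (shut) to 1 (fully open). A call has 1 to 12 rows; each row is the pose to reach, as a shift and turn from the pose commanded when the call began; what a row does not reach only later rows make up. A row lasts 1/8 s, in which the tool goes at most 62.5 mm and 10.7 degrees, less where a joint would pass 70% of its speed; a pose out of reach is approached as far as the arm can. A call with a gripper value outside its range is refused whole. The fingers move at their own pace and stop on an object; "newtons" is the grip in N (left out, the last holds). Time passes only in rows, so rows that repeat a pose let the fingers close. It gives the time, the measured TCP pose, the force, the opening and the grip force at its end, in the units of the state.
- robot.observe(): the state, without advancing time (a new reading comes with each control period).
- cams.read_camera(name): name is "side" or "top"; returns a dict with "color" (480x640x3 uint8, blue, green, red), "z_map" (480x640 float32, mm along the optical axis (not along the pixel's ray), 0 where there is no reading), "fx", "fy", "cx", "cy" (pixels), "world_to_cam" (4x4, takes a point from world to camera coordinates). Camera axes: x right, y down, z forward; pixel columns grow to the right and rows downward; lengths in mm; the calibration is good to about 2 mm. A picture is of the moment at which its call begins.
- robot.hand_in(): hands the job in; it is judged then, once.
Trained networks look in the newest picture that a camera, given by its name, has taken for a name from the list of things; names that differ only in an ending like _2 or _b are one class to them, and where a whole thing is asked for, a point or a joint stands for the part that bears it (a point fixed in the world has none). Each returns a list of dicts, best first, with "p" (0 to 1); they miss things now and then, are a little off and sometimes report something else, mostly with a low value. They report only what shows in the picture. A call takes as long as a camera call. They do not tell look-alikes from the thing itself.
- nets.search_frame(camera, thing): "pixel" ([column, row] in pixels, amid what is visible of it).
- nets.mark_of(camera, thing): "pixel" ([column, row] in pixels: a listed point, or the origin of a listed thing).
The state is a dict: "t": time; "joints": joint angles; "dq": joint speeds; "tau": joint torques, N m; "ee_pos": TCP position; "eef_rot": TCP orientation; "wrist_force": force on the tool from outside, world axes, zero at the start; "wrist_torque": the same for the moment, N m; "opening": finger opening in mm; "gripper_force": force on a finger pad.
Only numpy, scipy, OpenCV 4.12 (cv2) and the standard library are available. Lean on these libraries where they do the work, as an engineer would, in place of code of your own. Each camera call takes 0.05 s, during which the arm holds its last target. There are 200 camera calls.

## Working session

There is one attempt and no reset: what is moved stays moved. The work goes in short steps, Python scripts to look and compute and a tool call to move; the robot and the scene stay as the last step left them, time stands still between calls to the robot, and variables do not carry over. Pictures are saved under pics/ and viewed, at most 14 in all, crops included, and the job is handed in when it is done.

Besides the shell and the picture viewer there is one more tool, called as a command line: name --argument value ..., lists and objects as JSON in quotes. arm_command: Moves the arm, as the interface text tells. Its arguments: {"type":"object","properties":{"commands":{"type":"string"},"newtons":{"type":"number"}},"required":["commands"]}

```bash
mkdir -p pics
cat > h.py <<'E'
import numpy as np, cv2
from bench import robot, cams, nets
def proj(d,P):
    c=d["world_to_cam"]@np.append(P,1.); return np.array([d["fx"]*c[0]/c[2]+d["cx"],d["fy"]*c[1]/c[2]+d["cy"]])
def at_z(d,px,z):
    "ray through px met with plane z"
    M=np.linalg.inv(d["world_to_cam"]); r=M[:3,:3]@np.array([(px[0]-d["cx"])/d["fx"],(px[1]-d["cy"])/d["fy"],1.]); o=M[:3,3]
    return o+r*(z-o[2])/r[2]
def cloud(d):
    "480x640x3 world points"
    v,u=np.mgrid[:480,:640]; Z=d["z_map"]; c=np.stack([(u-d["cx"])/d["fx"]*Z,(v-d["cy"])/d["fy"]*Z,Z],-1)
    M=np.linalg.inv(d["world_to_cam"]); return c@M[:3,:3].T+M[:3,3]
E
python3 - <<'E'
from h import *
np.set_printoptions(precision=1,suppress=True)
for n in ["top","side"]:
    d=cams.read_camera(n); cv2.imwrite(f"pics/{n}0.png",d["color"]); np.save(f"{n}0.npy",cloud(d)); C=cloud(d)
    print(n,np.linalg.inv(d["world_to_cam"])[:3,3])
    for t in ["cage","gate_hinge","latch_tab","catch","shelf_bar","shelf_mid","holder","brush","brush_tip","brush_grip","jar","pot_a","pot_b","pot_c"]:
        for r in nets.mark_of(n,t)[:3]:
            if r["p"]>.3:
                u,v=np.clip(np.round(r["pixel"]).astype(int),0,[639,479]); print(t,round(r["p"],2),np.array(r["pixel"]),C[v,u],at_z(d,r["pixel"],0)[:2])
print(robot.pinch_z, robot.observe())
E
```

```text
top [ 385.9   52.4 1531.5]
cage 0.7 [181.8 277.4] [497.8 424.5  53.4] [500.7 438.4]
cage 0.56 [432.1 274.8] [ 500.4 -231.1   42.4] [ 504.2 -239.4]
gate_hinge 0.58 [417.9 227.5] [ 624.9 -196.5   48.5] [ 634.1 -204.4]
gate_hinge 0.34 [428.3 273.4] [ 499.3 -206.1  122.1] [ 508.  -229.2]
gate_hinge 0.31 [419.9 177.7] [ 763.5 -207.4   37. ] [ 773.7 -213.6]
latch_tab 0.54 [425.4 300.1] [ 430.4 -186.7  178.5] [ 436.  -219.4]
catch 0.69 [412.3 321. ] [ 380.8 -164.9  110.8] [ 380.4 -182.7]
shelf_bar 0.62 [438.8 270.1] [ 505.1 -230.2  139.6] [ 516.8 -258. ]
shelf_mid 0.88 [467.7 269.9] [ 515.  -332.2   19.8] [ 517.  -336.4]
holder 0.98 [211.8 205. ] [698.1 358.9   8.5] [699.8 361.2]
holder 0.88 [190.4 231.6] [615.2 404.3  62.8] [626.1 418.3]
holder 0.85 [234.9 333.6] [348.7 290.8   8.5] [349.5 292.4]
brush 0.59 [177.3 275.5] [497.6 428.   90.1] [505.9 450.7]
brush 0.31 [442.7 270.3] [ 515.1 -264.7   22.1] [ 516.2 -268.5]
brush_tip 0.66 [179.9 274. ] [503.8 424.1  76.1] [510.  443.8]
brush_tip 0.54 [236.5 241. ] [599.2 292.9   1.3] [599.4 291.8]
brush_grip 0.69 [160.9 268.2] [507.9 436.7 203.2]
[... 1693 characters left out ...]
 166.9]
pot_b 0.9 [345.5 374.1] [464.3 337.9  28. ] [473.4 309.6]
pot_c 0.97 [297.4 319.1] [569.  281.7  79.4] [607.4 186. ]
pot_c 0.96 [366.2 324.7] [465.5 195.3  22.2] [471.9 166.9]
pot_c 0.9 [345.5 374.1] [464.3 337.9  28. ] [473.4 309.6]
18.700000000000003 {'t': 1.5, 'joints': array([-1.5,  0.4,  1.3, -0. ,  1.5, -0.2]), 'dq': array([-0.,  0., -0.,  0., -0., -0.]), 'tau': array([  0. , -44.8, -23.1,  -0. ,   0. ,  -0. ]), 'ee_pos': array([ 144.5, -530.7,  231.3]), 'eef_rot': array([[ 1. ,  0.3, -0. ],
       [ 0.3, -1. ,  0. ],
       [-0. , -0. , -1. ]]), 'wrist_force': array([ 0.5, -0.5,  0.2]), 'wrist_torque': array([-0.,  0.,  0.]), 'gripper_force': 0.0, 'opening': 84.91945904284465}
```

View pics/top0.png

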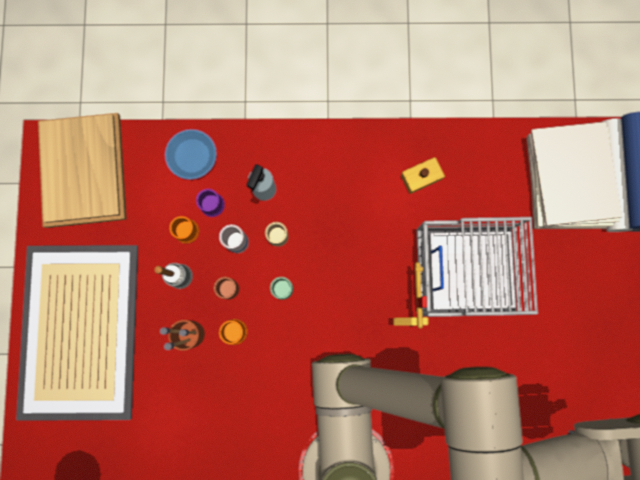

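View pics/side0.png

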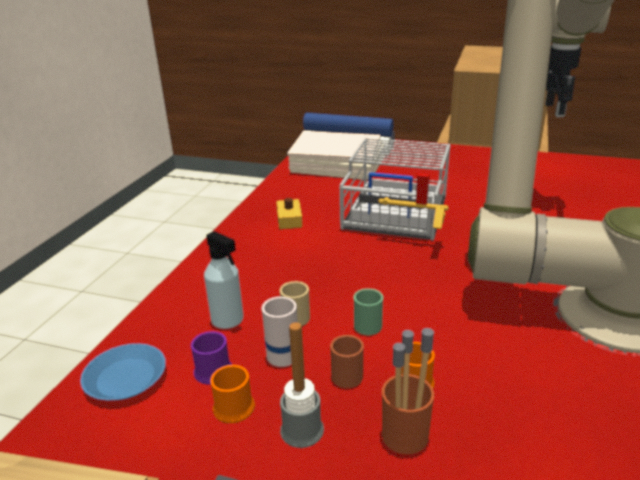

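The pictures show three pots: cream (276,233 top), brown (226,288) and green (281,288). The jar is at (233,238), the brush in the grey holder at (175,275), and the cage at about (480,265) with its gate facing +y. Next I'll fit the positions.

```bash
cat >> h.py <<'E'
from scipy.optimize import least_squares
def ring(C,x0,y0,zt,r,rad=45,dz=6):
    "fit rim centre from points near height zt"
    P=C.reshape(-1,3); P=P[(np.hypot(P[:,0]-x0,P[:,1]-y0)<rad)&(abs(P[:,2]-zt)<dz)]
    if len(P)<8: return None,len(P),0
    s=least_squares(lambda c:np.hypot(P[:,0]-c[0],P[:,1]-c[1])-(r),[x0,y0],loss="soft_l1",f_scale=2)
    return s.x,len(P),np.sqrt(np.mean(s.fun**2))
E
python3 - <<'E'
from h import *
np.set_printoptions(precision=1,suppress=True)
for n in ["top","side"]:
    C=np.load(n+"0.npy")
    print(n)
    for t,x,y,z,r in [("cream",610,170,70,26),("brown",468,304,70,26),("green",468,167,70,26),("jar",590,285,110,28),("holder",500,435,65,28)]:
        print(t,*ring(C,x,y,z,r))
    P=C.reshape(-1,3)
    # brush handle
    for a in range(100,205,15):
        Q=P[(abs(P[:,2]-a)<8)&(np.hypot(P[:,0]-500,P[:,1]-440)<40)]; print("brush",a,len(Q),Q.mean(0) if len(Q) else 0)
C=np.load("top0.npy"); P=C.reshape(-1,3)
Q=P[(P[:,2]>148)&(P[:,2]<165)&(P[:,1]<-230)&(P[:,0]>350)]
rc=cv2.minAreaRect(Q[:,:2].astype(np.float32)); print("roof",len(Q),rc)
img=cv2.imread("pics/top0.png"); 
b,g,r=[img[...,i].astype(int) for i in range(3)]
v,u=np.mgrid[:480,:640]; w=(u>400)&(u<545)&(v>200)&(v<340)
m=w&(r>180)&(g<40)&(C[...,2]>140); print("tab",C[m].mean(0) if m.any() else 0)
m=w&(b>110)&(r<60)&(g<110)&(C[...,2]>110); print("bar",m.sum(),C[m].mean(0),C[m].min(0),C[m].max(0))
m=w&(g>110)&(b<90)&(r>140)&(C[...,2]>60); Q=C[m]; print("brass",Q.min(0),Q.max(0)); Q=Q[abs(Q[:,2]-106)<8]; Q=Q[Q[:,0]>400]; print("yaw bar",np.polyfit(Q[:,0],Q[:,1],1),Q.mean(0))
cv2.imwrite("pics/cage0.png",cv2.resize(img[200:340,390:550],None,fx=4.9,fy=4.2))
E
```

```text
top
cream [611.9 179.5] 96 1.2717476716217517
brown [469.1 310.9] 106 1.3322363094401937
green [468.3 165.7] 105 1.2818067905005497
jar [596.6 289.5] 114 1.3694717229764002
holder [504.9 445.1] 115 3.086013374568782
brush 100 27 [502.  438.   95.7]
brush 115 12 [503.  438.3 113.9]
brush 130 11 [503.7 438.1 129.5]
brush 145 12 [501.6 438.7 143.5]
brush 160 16 [502.6 438.2 161. ]
brush 175 16 [501.4 438.5 173.6]
brush 190 10 [504.  437.3 191. ]
side
cream [611.9 181.6] 173 1.607105522054029
brown [469.4 313.2] 246 1.4059995706163941
green [468.6 168.1] 192 1.8675583051750326
jar [596.9 292. ] 240 1.5768408716974027
holder [507.4 440.8] 436 4.270958896870055
brush 100 96 [502.9 451.4  99.6]
brush 115 104 [502.7 451.4 115.1]
brush 130 105 [502.7 451.1 129.6]
brush 145 113 [502.7 451.  145.3]
brush 160 107 [502.6 451.3 160. ]
brush 175 116 [503.  451.1 175. ]
brush 190 112 [502.7 451.2 190.1]
roof 2276 ((514.2945556640625, -344.6188659667969), (238.2430877685547, 228.8921356201172), 0.7878938317298889)
tab [ 385.9   52.4 1531.5]
bar 55 [ 509.2 -227.7  174.6] [ 385.9 -235.1  142. ] [ 561.1   52.4 1531.5]
brass [ 365.7 -208.3   70.7] [ 529.1   52.4 1531.5]
yaw bar [  -0.  -181.9] [ 476.3 -183.7  105.7]
```

View pics/cage0.png

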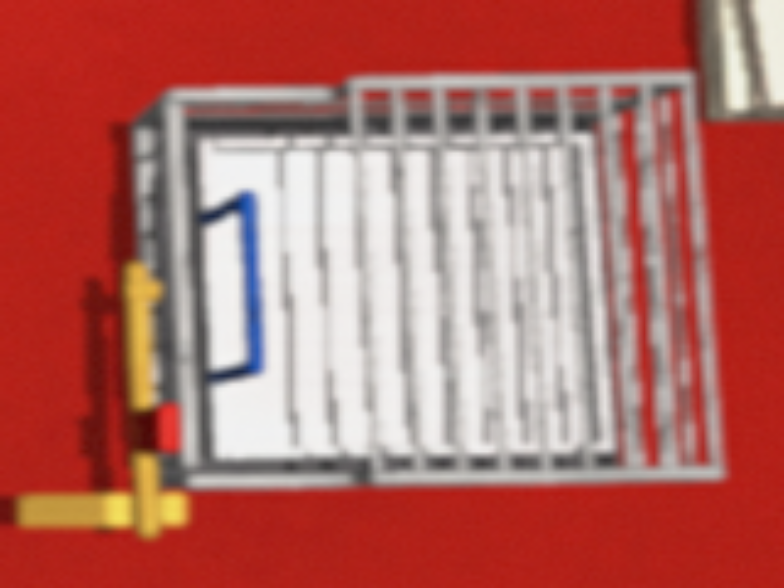

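The crop shows the shut gate with the red tab at (165,427) and the catch at (150,510). The blue bar runs from (240,195) to (258,370). Next I'll work out the cage pose and the tool yaw.

Run:
```python
from h import *
np.set_printoptions(precision=3,suppress=True)
C=np.load("top0.npy");P=C.reshape(-1,3)
d=cams.read_camera("top"); f=lambda a,b,z:print(a,b,at_z(d,(390+a/4.9,200+b/4.2),z))
f(248,195,150);f(255,370,150)       # blue bar ends
f(170,427,179); f(148,268,106);f(148,535,106)
f(690,78,157);f(720,475,157);f(350,80,157);f(370,478,157) # roof corners
Q=P[(abs(P[:,2]-155)<6)&(P[:,1]<-240)&(P[:,1]>-480)&(P[:,0]>350)&(P[:,0]<680)]
print(Q[:,0].min(),Q[:,0].max(),Q[:,1].min(),Q[:,1].max(),cv2.minAreaRect(Q[:,:2].astype(np.float32)))
# nets points -> at true heights
for n,T in [("top",{"latch_tab":155,"catch":112,"shelf_bar":145,"shelf_mid":20,"gate_hinge":0,"cage":0}),("side",{"latch_tab":155,"catch":112,"shelf_bar":145,"gate_hinge":0,"cage":0})]:
    d=cams.read_camera(n)
    for t,z in T.items():
        for r in nets.mark_of(n,t)[:2]: print(n,t,round(r["p"],2),at_z(d,r["pixel"],z))
print(robot.observe()["eef_rot"])
```

```text
248 195 [ 562.365 -233.846  150.   ]
255 370 [ 460.002 -234.107  150.   ]
170 427 [ 426.437 -185.814  179.   ]
148 268 [ 523.965 -189.976  106.   ]
148 535 [ 364.881 -185.703  106.   ]
690 78 [ 629.452 -456.741  157.   ]
720 475 [ 398.214 -459.532  157.   ]
350 80 [ 629.169 -285.796  157.   ]
370 478 [ 397.429 -287.259  157.   ]
394.5636481438702 634.7415153875454 -459.4339106298803 -282.1598372678576 ((514.684814453125, -371.3865661621094), (238.25025939941406, 175.3711395263672), 0.7669941782951355)
top latch_tab 0.59 [ 430.715 -185.796  155.   ]
top catch 0.81 [ 385.205 -166.337  112.   ]
top shelf_bar 0.66 [ 509.127 -226.769  145.   ]
top shelf_mid 0.78 [ 524.871 -339.434   20.   ]
top gate_hinge 0.65 [ 631.341 -202.655    0.   ]
top cage 0.86 [ 513.71  -230.758    0.   ]
side latch_tab 0.82 [ 426.845 -163.328  155.   ]
side latch_tab 0.7 [549.231  76.922 155.   ]
side catch 0.94 [ 379.525 -154.464  112.   ]
side catch 0.65 [438.925 306.631 112.   ]
side shelf_bar 0.84 [ 504.572 -208.414  145.   ]
side gate_hinge 0.89 [ 621.228 -189.383    0.   ]
[[ 0.965  0.263  0.   ]
 [ 0.263 -0.965  0.   ]
 [ 0.    -0.    -1.   ]]
```

arm_command --commands "20.5 13 10 0 0 -2.54 0.6;20.5 13 10 0 0 -2.54 0.6;20.5 13 10 0 0 -2.54 0.6;20.5 13 10 0 0 -2.54 0.6;20.5 13 10 0 0 -2.54 0.6;35.5 53 10 0 0 -2.54 0.6;35.5 53 10 0 0 -2.54 0.6;35.5 53 10 0 0 -2.54 0.6;35.5 53 10 0 0 -2.54 0.6;35.5 53 10 0 0 -2.54 0.6;35.5 53 10 0 0 -2.54 0.6;35.5 53 10 0 0 -2.54 0.6" --newtons 60

```text
t: 3.7
ee_pos: [499.8, 0.9, 331.0]
eef_rot: [[1.0, -0.0, -0.001], [-0.0, -1.0, -0.0], [-0.001, 0.0, -1.0]]
wrist_force: [0.5, -1.0, 0.6]
opening: 51.1
gripper_force: 0.0
```

```bash
cat > s.py <<'E'
from h import *
np.set_printoptions(precision=3,suppress=True)
o=robot.observe()
for k in ["t","joints","ee_pos","eef_rot","wrist_force","opening","gripper_force"]: print(k,o[k])
E
python3 s.py
```

```text
t 3.7
joints [-0.235  0.237  1.224 -0.     1.682  1.336]
ee_pos [499.777   0.874 330.974]
eef_rot [[ 1.    -0.    -0.001]
 [-0.    -1.    -0.   ]
 [-0.001  0.    -1.   ]]
wrist_force [ 0.532 -1.046  0.598]
opening 51.076368033258305
gripper_force 0.0
```

arm_command --commands "0.4 44.4 0 0 0 0 0.6;0.4 44.4 0 0 0 0 0.6;0.4 44.4 0 0 0 0 0.6;0.4 44.4 0 0 0 0 0.6;0.4 44.4 0 0 0 0 0.6;0.4 44.4 0 0 0 0 0.6;0.4 44.4 0 0 0 0 0.6;0.4 44.4 0 0 0 0 0.6;0.4 44.4 -6 0 0 0 0.6;0.4 44.4 -12 0 0 0 0.6;0.4 44.4 -16.8 0 0 0 0.6;0.4 44.4 -16.8 0 0 0 0.6"

```text
t: 5.2
ee_pos: [502.8, 441.2, 160.0]
eef_rot: [[1.0, -0.002, -0.007], [-0.002, -1.0, -0.004], [-0.007, 0.004, -1.0]]
wrist_force: [0.3, -1.0, 0.4]
opening: 51.3
gripper_force: 0.0
```

arm_command --commands "0 0 0 0 0 0 0;0 0 0 0 0 0 0;0 0 0 0 0 0 0;0 0 0 0 0 0 0;0 0 0 0 0 0 0;0 0 0 0 0 0 0"

```text
t: 5.95
ee_pos: [504.4, 443.9, 166.3]
eef_rot: [[1.0, -0.0, 0.005], [-0.0, -1.0, 0.003], [0.005, -0.003, -1.0]]
wrist_force: [0.1, 0.6, 5.7]
opening: 16.8
gripper_force: 58.6
```

```bash
python3 s.py
python3 - <<'E'
from h import *
d=cams.read_camera("side"); cv2.imwrite("pics/s1.png",d["color"][150:450,150:500])
E
```

```text
t 5.95
joints [ 0.546  0.641  1.028 -0.     1.467  2.117]
ee_pos [504.38  443.863 166.262]
eef_rot [[ 1.    -0.     0.005]
 [-0.    -1.     0.003]
 [ 0.005 -0.003 -1.   ]]
wrist_force [0.061 0.57  5.663]
opening 16.75526213536848
gripper_force 58.58022093772888
```

View pics/s1.png

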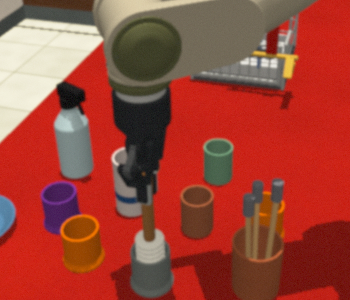

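arm_command --commands "0 0 5 0 0 0 0;0 0 10 0 0 0 0;0 0 14 0 0 0 0;0 0 14 0 0 0 0;3 -5 14 0 0 0 0;6 -10 14 0 0 0 0;9.4 -15.3 14 0 0 0 0;9.4 -15.3 14 0 0 0 0;9.4 -15.3 14 0 0 0 0;9.4 -15.3 14 0 0 0 0"

```text
t: 7.25
ee_pos: [596.6, 291.6, 303.3]
eef_rot: [[1.0, 0.002, -0.0], [0.002, -1.0, 0.0], [-0.0, -0.0, -1.0]]
wrist_force: [-0.1, -0.1, -1.2]
opening: 16.5
gripper_force: 59.0
```

```bash
python3 s.py
python3 - <<'E'
from h import *
d=cams.read_camera("side"); C=cloud(d); P=C.reshape(-1,3)
for a in [150,180,210,240]:
    Q=P[(abs(P[:,2]-a)<6)&(np.hypot(P[:,0]-597,P[:,1]-295)<30)]; print(a,len(Q),Q.mean(0),Q[:,0].min(),Q[:,0].max())
Q=P[(np.hypot(P[:,0]-597,P[:,1]-295)<30)&(P[:,2]>120)];print("zmin",Q[:,2].min())
print(ring(C,597,291,110,28))
cv2.imwrite("pics/s2.png",d["color"][150:450,150:500])
E
```

```text
t 7.25
joints [0.277 0.568 0.778 0.    1.796 1.846]
ee_pos [596.648 291.615 303.259]
eef_rot [[ 1.     0.002 -0.   ]
 [ 0.002 -1.     0.   ]
 [-0.    -0.    -1.   ]]
wrist_force [-0.081 -0.146 -1.228]
opening 16.543603171735676
gripper_force 58.984962701797485
150 114 [590.60262073 305.84585562 150.9328888 ] 574.9182372107259 615.0712252959963
180 148 [590.71196    306.13524922 179.4933729 ] 575.0182404390598 618.4874278641585
210 211 [591.21707449 305.84264928 210.06601973] 574.9900931978979 617.5090000076525
240 72 [594.502277   298.93993513 240.33606425] 587.3174087013326 605.1333055043419
zmin 139.988288071517
(array([596.90265441, 292.00384999]), 245, np.float64(1.6155840171023683))
```

View pics/s2.png

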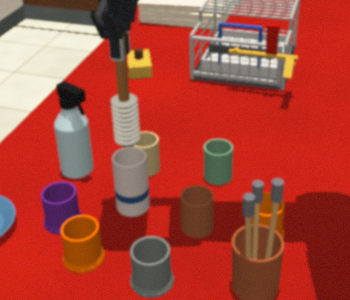

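The picture shows the brush hanging upright over the jar. Next is the scrub.

arm_command --commands "0 0 -3 0 0 0 0;0 0 -6 0 0 0 0;0 0 -9 0 0 0 0;0 0 -11.5 0 0 0 0;0 0 -13 0 0 0 0;0 0 -14 0 0 0 0;0 0 -14.1 0 0 0 0;0 0 -14.1 0 0 0 0"

```text
t: 8.3
ee_pos: [598.1, 291.0, 166.2]
eef_rot: [[1.0, 0.0, 0.006], [0.0, -1.0, 0.002], [0.006, -0.002, -1.0]]
wrist_force: [-3.1, -0.4, 14.4]
opening: 16.8
gripper_force: 60.7
```

```bash
python3 s.py
```

```text
t 8.3
joints [0.275 0.629 1.052 0.    1.455 1.846]
ee_pos [598.129 291.05  166.232]
eef_rot [[ 1.     0.     0.006]
 [ 0.    -1.     0.002]
 [ 0.006 -0.002 -1.   ]]
wrist_force [-3.12  -0.422 14.386]
opening 16.798982526371137
gripper_force 60.694109201431274
```

arm_command --commands "0 0 3 0 0 0 0;0 0 6 0 0 0 0;0 0 9 0 0 0 0;0 0 9.3 0 0 0 0;0 0 9.3 0 0 0 0;0 0 6 0 0 0 0;0 0 3 0 0 0 0;0 0 1 0 0 0 0;0 0 0 0 0 0 0;0 0 -0.1 0 0 0 0;0 0 -0.1 0 0 0 0"

```text
t: 9.68
ee_pos: [598.7, 290.5, 164.9]
eef_rot: [[1.0, -0.0, 0.007], [-0.0, -1.0, 0.001], [0.007, -0.001, -1.0]]
wrist_force: [-2.3, -1.1, 23.3]
opening: 16.6
gripper_force: 61.8
```

arm_command --commands "0 0 3 0 0 0 0;0 0 6 0 0 0 0;0 0 9 0 0 0 0;0 0 9.3 0 0 0 0;0 0 9.3 0 0 0 0;0 0 6 0 0 0 0;0 0 3 0 0 0 0;0 0 1 0 0 0 0;0 0 0.1 0 0 0 0;0 0 0 0 0 0 0;0 0 0 0 0 0 0"

```text
t: 11.05
ee_pos: [598.8, 290.4, 164.7]
eef_rot: [[1.0, -0.0, 0.007], [-0.0, -1.0, 0.001], [0.007, -0.001, -1.0]]
wrist_force: [-1.6, -1.8, 21.9]
opening: 16.5
gripper_force: 61.8
```

arm_command --commands "0 0 3 0 0 0 0;0 0 6 0 0 0 0;0 0 9 0 0 0 0;0 0 12 0 0 0 0;0 0 14.2 0 0 0 0;0 0 14.2 0 0 0 0;-3 5 14.2 0 0 0 0;-6 10 14.2 0 0 0 0;-9.3 15.2 14.2 0 0 0 0;-9.3 15.2 14.2 0 0 0 0;-9.3 15.2 14.2 0 0 0 0;-9.3 15.2 14.2 0 0 0 0"

```text
t: 12.55
ee_pos: [505.3, 441.2, 302.4]
eef_rot: [[1.0, -0.002, -0.001], [-0.002, -1.0, -0.001], [-0.001, 0.001, -1.0]]
wrist_force: [-0.5, -0.0, -1.0]
opening: 16.7
gripper_force: 59.1
```

```bash
python3 s.py
python3 - <<'E'
from h import *
for n in ["side","top"]:
    d=cams.read_camera(n); C=cloud(d); P=C.reshape(-1,3)
    print(n,"jar",ring(C,597,291,110,28))
    print("holder",ring(C,503,442,65,28,40,4))
    for t,x,y in [("cream",612,180),("brown",469,312),("green",468,167)]: print(t,ring(C,x,y,70,26))
    if n=="side":
        for a in [150,180,210,240]:
            Q=P[(abs(P[:,2]-a)<6)&(np.hypot(P[:,0]-503,P[:,1]-447)<30)]; print(a,len(Q),Q.mean(0),Q[:,0].min(),Q[:,0].max())
        cv2.imwrite("pics/s3.png",d["color"][150:450,150:500])
E
```

```text
t 12.55
joints [ 0.542  0.583  0.753 -0.     1.807  2.115]
ee_pos [505.288 441.173 302.402]
eef_rot [[ 1.    -0.002 -0.001]
 [-0.002 -1.    -0.001]
 [-0.001  0.001 -1.   ]]
wrist_force [-0.541 -0.022 -0.978]
opening 16.743354059812493
gripper_force 59.14040207862854
side jar (array([596.63395816, 291.77116433]), 167, np.float64(1.4893996453574758))
holder (array([504.86214549, 446.21578648]), 284, np.float64(1.4619975349868755))
cream (array([611.97093817, 181.69195205]), 95, np.float64(1.5130383964529086))
brown (array([469.56815363, 313.27155233]), 251, np.float64(1.4622755738636475))
green (array([468.50621468, 168.11175557]), 195, np.float64(1.7133044060801152))
150 156 [492.5521673  455.26722306 152.11068681] 476.5551751670009 517.4547404926282
180 168 [493.95103728 455.60819648 179.86886203] 477.71895063352724 517.9513138363562
210 250 [495.04601327 455.3133338  209.6837992 ] 479.3372413331141 520.5175033633609
240 95 [499.50288079 447.3236772  240.014162  ] 492.88169880085957 510.38008132368986
top jar (array([596.38334289, 289.42684754]), 124, np.float64(1.3909456731592456))
holder (array([504.55692591, 443.89401214]), 67, np.float64(1.4015881142088447))
cream (array([611.74347745, 179.5154541 ]), 97, np.float64(1.3328835992726191))
brown (array([469.08816496, 310.61541153]), 107, np.float64(1.3812294773505531))
green (array([468.2413967 , 165.87259157]), 105, np.float64(1.2661403539344813))
```

View pics/s3.png

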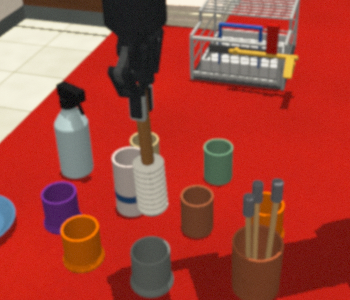

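The brush tilts about 3° in x, so I'll turn the tool back, shift slightly and lower it into the grey holder.

arm_command --commands "0 0.4 0 0 -0.45 0 0;0 0.4 0 0 -0.45 0 0;0 0.4 -4 0 -0.45 0 0;0 0.4 -8 0 -0.45 0 0;0 0.4 -11 0 -0.45 0 0;0 0.4 -13.2 0 -0.45 0 0;0 0.4 -13.9 0 -0.45 0 0;0 0.4 -13.9 0 -0.45 0 0;0 0.4 -13.9 0 -0.45 0 0"

```text
t: 13.78
ee_pos: [504.8, 446.2, 164.7]
eef_rot: [[0.999, -0.001, 0.047], [-0.001, -1.0, 0.0], [0.047, -0.0, -0.999]]
wrist_force: [0.6, -0.3, -1.1]
opening: 16.7
gripper_force: 59.2
```

```bash
python3 s.py
python3 - <<'E'
from h import *
d=cams.read_camera("side"); P=cloud(d).reshape(-1,3)
for a in [75,100,120]:
            Q=P[(abs(P[:,2]-a)<6)&(np.hypot(P[:,0]-503,P[:,1]-447)<30)]; print(a,len(Q),Q.mean(0),Q[:,0].min(),Q[:,0].max())
E
```

```text
t 13.775
joints [ 0.558  0.632  1.052 -0.025  1.418  2.133]
ee_pos [504.801 446.185 164.735]
eef_rot [[ 0.999 -0.001  0.047]
 [-0.001 -1.     0.   ]
 [ 0.047 -0.    -0.999]]
wrist_force [ 0.607 -0.257 -1.096]
opening 16.712524416131146
gripper_force 59.2388641834259
75 175 [498.37085789 460.70089422  75.45005343] 482.2648610825426 525.2053221690944
100 76 [502.25194319 452.44682632  99.98889587] 495.6103206279662 512.6363655867212
120 73 [502.02106921 452.90343596 120.14917988] 495.1494374051972 513.4774378157377
```

arm_command --commands "0 0 -0.3 0 0 0 0;0 0 -0.3 0 0 0 0;0 0 -0.3 0 0 0 0.5;0 0 -0.3 0 0 0 0.5;0 0 -0.3 0 0 0 0.5;0 0 -0.3 0 0 0 0.5;0 0 4 0 0 0 0.6;0 0 8 0 0 0 0.6;0 0 13 0 0 0 0.6;0 0 17 0 0.45 0 0.6;0 0 17 0 0.45 0 0.6"

```text
t: 15.2
ee_pos: [505.3, 446.5, 337.4]
eef_rot: [[1.0, -0.001, 0.005], [-0.001, -1.0, 0.003], [0.005, -0.003, -1.0]]
wrist_force: [-0.3, -0.2, -1.1]
opening: 51.2
gripper_force: 0.0
```

```bash
python3 s.py
python3 - <<'E'
from h import *
d=cams.read_camera("side"); P=cloud(d).reshape(-1,3)
for a in [75,100,120,160,190]:
            Q=P[(abs(P[:,2]-a)<6)&(np.hypot(P[:,0]-503,P[:,1]-447)<30)]; print(a,len(Q),Q.mean(0),Q[:,0].min(),Q[:,0].max())
Q=P[(np.hypot(P[:,0]-503,P[:,1]-447)<25)&(P[:,2]<240)];print(Q[:,2].max())
E
```

```text
t 15.2
joints [0.549 0.586 0.651 0.    1.898 2.12 ]
ee_pos [505.289 446.54  337.387]
eef_rot [[ 1.    -0.001  0.005]
 [-0.001 -1.     0.003]
 [ 0.005 -0.003 -1.   ]]
wrist_force [-0.289 -0.242 -1.074]
opening 51.20272184132271
gripper_force 0.0
75 172 [499.69652693 461.02267425  75.5870713 ] 483.0885704866908 525.6470612513847
100 77 [503.08036505 452.7451135   99.48706886] 495.8803394257085 512.7772819309115
120 82 [502.56135666 452.37946465 120.11649099] 496.19666763924545 513.3197086980945
160 78 [502.53883504 452.6999343  160.07410302] 495.74342410508245 513.9173389054887
190 83 [503.03892974 452.61272387 189.75186809] 495.8501666346 514.1527183620499
206.5985407674371
```

arm_command --commands "0 -5 0 0 0 1.7 0.5;0 -11 0 0 0 3.4 0.5;0 -17 0 0 0 5.1 0.5;0 -22 0 0 0 6.8 0.5;0 -27 0 0 0 8.5 0.5;0 -33 0 0 0 10.2 0.5;0 -38 0 0 0 11.9 0.5;-1 -44 0 0 0 13.6 0.5;-3 -50 0 0 0 15.3 0.5;-5 -55 0 0 0 17 0.5;-7 -60 0 0 0 18.7 0.5;-7.7 -63 0 0 0 20 0.5"

```text
t: 16.75
ee_pos: [427.4, -181.2, 332.9]
eef_rot: [[-0.463, 0.887, -0.002], [0.887, 0.463, 0.001], [0.002, -0.001, -1.0]]
wrist_force: [0.9, -0.4, -0.6]
opening: 42.7
gripper_force: 0.0
```

arm_command --commands "0 0 0 0 0 1.7 0.5;0 0 0 0 0 3.4 0.5;0 0 0 0 0 5.1 0.5;0 0 0 0 0 6.8 0.5;0 0 0 0 0 8.5 0.5;0 0 0 0 0 10 0.5;0 0 0 0 0 10 0.5;0 0 0 0 0 10 0.5"

```text
t: 17.75
ee_pos: [428.6, -179.9, 333.6]
eef_rot: [[-0.999, 0.051, -0.001], [0.051, 0.999, 0.001], [0.001, 0.001, -1.0]]
wrist_force: [0.7, 0.7, -0.3]
opening: 42.6
gripper_force: 0.0
```

```bash
python3 s.py
python3 - <<'E'
from h import *
for n in ["top","side"]:
    d=cams.read_camera(n); C=cloud(d); c=d["color"].astype(int)
    v,u=np.mgrid[:480,:640]
    m=(c[...,2]>120)&(c[...,1]<60)&(c[...,0]<60)&(C[...,2]>135)&(C[...,2]<185)&(abs(C[...,0]-428)<40)&(abs(C[...,1]+183)<40)
    print(n,m.sum(),C[m].mean(0),C[m].min(0),C[m].max(0))
E
```

```text
t 17.75
joints [-0.653  0.17   1.303 -0.     1.67  -2.173]
ee_pos [ 428.582 -179.904  333.62 ]
eef_rot [[-0.999  0.051 -0.001]
 [ 0.051  0.999  0.001]
 [ 0.001  0.001 -1.   ]]
wrist_force [ 0.691  0.743 -0.309]
opening 42.63277603744092
gripper_force 0.0<stdin>:6: RuntimeWarning: Mean of empty slice.
  ret = um.true_divide(
Traceback (most recent call last):
ValueError: zero-size array to reduction operation minimum which has no identity
```

Run:
```python
from h import *
np.set_printoptions(precision=1,suppress=True)
d=cams.read_camera("side"); C=cloud(d); c=d["color"].astype(int)
m=(c[...,2]>110)&(c[...,1]<70)&(c[...,0]<70)&(C[...,2]>115)&(C[...,2]<190)&(abs(C[...,0]-428)<50)&(abs(C[...,1]+183)<50)
print(m.sum(),C[m].mean(0),C[m].min(0),C[m].max(0))
m=(c[...,0]>90)&(c[...,2]<60)&(C[...,2]>135)&(C[...,2]<155)&(abs(C[...,0]-510)<70)&(abs(C[...,1]+231)<30)
print("bar",m.sum(),C[m].mean(0),C[m].min(0),C[m].max(0))
```

```text
296 [ 426.9 -178.7  149.5] [ 413.5 -188.5  115.4] [ 440.9 -170.6  178.9]
bar 60 [ 514.  -228.6  143. ] [ 461.4 -235.6  136.6] [ 564.2 -222.9  146.5]
```

arm_command --commands "-0.1 -0.4 -6 0 0 0.5 0.5;-0.1 -0.4 -12 0 0 0.5 0.5;-0.1 -0.4 -17 0 0 0.5 0.5;-0.1 -0.4 -19.6 0 0 0.5 0.5;-0.1 -0.4 -19.6 0 0 0.5 0.5;-0.1 -0.4 -19.6 0 0 0.5 0;-0.1 -0.4 -19.6 0 0 0.5 0;-0.1 -0.4 -19.6 0 0 0.5 0;-0.1 -0.4 -19.6 0 0 0.5 0;-0.1 -0.4 -19.6 0 0 0.5 0;-0.1 -0.4 -19.6 0 0 0.5 0" --newtons 40

```text
t: 19.23
ee_pos: [428.3, -184.4, 139.6]
eef_rot: [[-1.0, -0.005, 0.002], [-0.005, 1.0, -0.002], [-0.002, -0.002, -1.0]]
wrist_force: [-0.0, 0.4, 7.5]
opening: 11.3
gripper_force: 43.6
```

arm_command --commands "0.5 0 0.7 0 0 0 0;1 0 1.3 0 0 0 0;1.5 0 1.9 0 0 0 0;2 0 2.5 0 0 0 0;2 0 2.5 0 0 0 0;2 0 2.5 0 0 0 0"

```text
t: 19.98
ee_pos: [449.0, -184.0, 163.2]
eef_rot: [[-1.0, -0.005, 0.002], [-0.005, 1.0, 0.0], [-0.002, 0.0, -1.0]]
wrist_force: [6.8, 1.0, -13.3]
opening: 11.5
gripper_force: 40.3
```

```bash
python3 s.py
python3 - <<'E'
from h import *
d=cams.read_camera("side"); cv2.imwrite("pics/s4.png",cv2.resize(d["color"][100:260,330:500],None,fx=3,fy=3))
E
```

```text
t 19.975
joints [-0.634  0.334  1.586  0.002  1.22  -2.21 ]
ee_pos [ 448.953 -184.     163.169]
eef_rot [[-1.    -0.005  0.002]
 [-0.005  1.     0.   ]
 [-0.002  0.    -1.   ]]
wrist_force [  6.815   0.976 -13.328]
opening 11.549580336964201
gripper_force 40.29520869255066
```

View pics/s4.png

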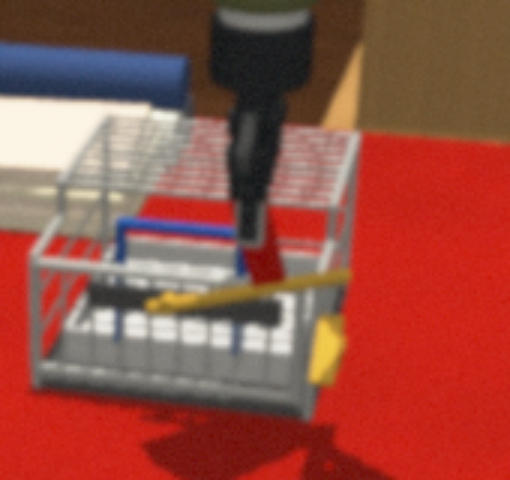

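The bar is lifted clear of the catch (345,275 against 325,350 in the crop). Now I'll swing the gate.

arm_command --commands "0.5 2.7 0 0 0 -1.43 0;1.4 5.2 0 0 0 -2.86 0;2.7 7.6 0 0 0 -4.3 0;4.3 9.8 0 0 0 -5.73 0;6.2 11.7 0 0 0 -7.16 0;8.4 13.3 0 0 0 -8.6 0;10.8 14.6 0 0 0 -10.03 0;13.3 15.5 0 0 0 -11.46 0;16 16 0 0 0 -12.9 0;18.7 16.1 0 0 0 -14.32 0;21.4 15.8 0 0 0 -15.76 0;21.4 15.8 0 0 0 -15.76 0"

```text
t: 21.52
ee_pos: [662.6, -26.2, 163.2]
eef_rot: [[0.075, 0.997, 0.0], [0.997, -0.075, 0.0], [0.0, 0.0, -1.0]]
wrist_force: [-3.1, 0.1, -2.3]
opening: 11.4
gripper_force: 42.3
```

```bash
python3 s.py
python3 - <<'E'
from h import *
d=cams.read_camera("top"); cv2.imwrite("pics/t5.png",cv2.resize(d["color"][170:340,340:560],None,fx=3,fy=3))
E
```

```text
t 21.525
joints [-0.218  0.63   1.059  0.     1.453 -0.142]
ee_pos [662.615 -26.179 163.215]
eef_rot [[ 0.075  0.997  0.   ]
 [ 0.997 -0.075  0.   ]
 [ 0.     0.    -1.   ]]
wrist_force [-3.14   0.108 -2.287]
opening 11.443298709914327
gripper_force 42.26259648799896
```

View pics/t5.png

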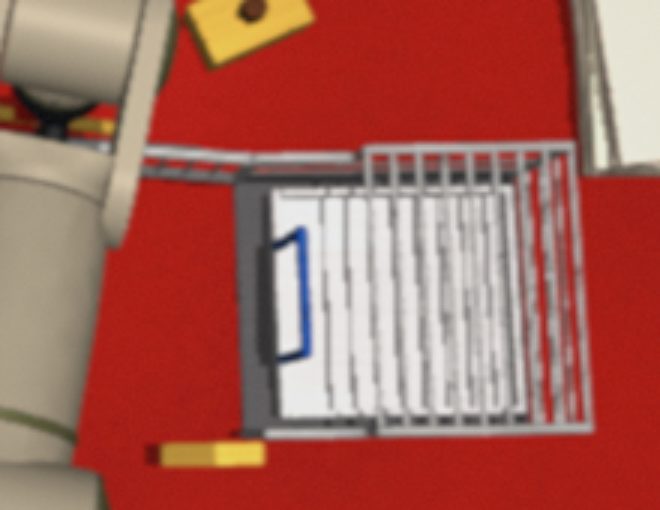

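arm_command --commands "0 1 -1.2 0 0 0 0;0 2 -2.4 0 0 0 0;0 2 -2.4 0 0 0 0.5;0 2 -2.4 0 0 0 0.5;0 2 -2.4 0 0 0 0.5;0 2 3 0 0 0 0.5;0 2 9 0 0 0 0.5;0 -3 13 0 0 -1.7 0.5;-3 -8 13 0 0 -3.4 0.5;-6 -13 13 0 0 -5.1 0.5;-9 -17 13 0 0 -6.8 0.5;-12 -19 13 0 0 -8.5 0.5"

```text
t: 23.08
ee_pos: [540.4, -218.3, 293.4]
eef_rot: [[0.827, 0.563, 0.0], [0.563, -0.827, -0.0], [-0.0, 0.0, -1.0]]
wrist_force: [1.2, 0.7, -0.8]
opening: 42.8
gripper_force: 0.0
```

```bash
python3 s.py
```

```text
t 23.075
joints [-0.587  0.407  1.078 -0.     1.656  0.386]
ee_pos [ 540.399 -218.321  293.363]
eef_rot [[ 0.827  0.563  0.   ]
 [ 0.563 -0.827 -0.   ]
 [-0.     0.    -1.   ]]
wrist_force [ 1.215  0.714 -0.773]
opening 42.78227527783147
gripper_force 0.0
```

arm_command --commands "-2.8 -1.4 0 0 0 -1.7 0.45;-2.8 -1.4 0 0 0 -3.4 0.45;-2.8 -1.4 0 0 0 -5.1 0.45;-2.8 -1.4 -4 0 0 -5.7 0.45;-2.8 -1.4 -9 0 0 -5.7 0.45;-2.8 -1.4 -14 0 0 -5.7 0.45;-2.8 -1.4 -16.7 0 0 -5.7 0.45;-2.8 -1.4 -16.7 0 0 -5.7 0.45;-2.8 -1.4 -16.7 0 0 -5.7 0;-2.8 -1.4 -16.7 0 0 -5.7 0;-2.8 -1.4 -16.7 0 0 -5.7 0;-2.8 -1.4 -16.7 0 0 -5.7 0"

```text
t: 24.58
ee_pos: [514.5, -230.8, 128.1]
eef_rot: [[1.0, 0.009, 0.003], [0.009, -1.0, -0.003], [0.003, 0.003, -1.0]]
wrist_force: [-1.1, -1.2, 7.5]
opening: 8.5
gripper_force: 39.2
```

arm_command --commands "0 0 0 0 0 0 0;0 0 0 0 0 0 0;0 3 0 0 0 0 0;0 6 0 0 0 0 0;0 9 0 0 0 0 0;0 12 0 0 0 0 0;0 15 0 0 0 0 0;0 17 0 0 0 0 0;0 18.2 0 0 0 0 0;0 18.2 0 0 0 0 0;0 18.2 0 0 0 0 0"

```text
t: 25.95
ee_pos: [512.3, -53.2, 128.0]
eef_rot: [[1.0, 0.009, -0.003], [0.009, -1.0, -0.011], [-0.003, 0.011, -1.0]]
wrist_force: [-16.3, -29.0, 12.1]
opening: 8.0
gripper_force: 41.0
```

```bash
python3 s.py
```

```text
t 25.95
joints [-0.328  0.424  1.556 -0.012  1.161  1.239]
ee_pos [512.294 -53.23  128.   ]
eef_rot [[ 1.     0.009 -0.003]
 [ 0.009 -1.    -0.011]
 [-0.003  0.011 -1.   ]]
wrist_force [-16.279 -28.987  12.147]
opening 8.01140759278319
gripper_force 41.01398706436157
```

arm_command --commands "0 -0.4 0 0 0 0 0;0 -0.4 0 0 0 0 0.45;0 -0.4 0 0 0 0 0.45;0 -0.4 0 0 0 0 0.45;0 -0.4 6 0 0 0 0.5;0 -0.4 12 0 0 0 0.6;0 2 18 0 0 0 0.8;0 8 18 0 0 0 1;1 14 18 0 0 0 1;3 20 18 0 0 0 1;5 26 18 0 0 0 1;7 32 18 0 0 0 1"

```text
t: 27.45
ee_pos: [583.3, 272.1, 306.2]
eef_rot: [[1.0, 0.009, 0.0], [0.009, -1.0, -0.0], [0.0, 0.0, -1.0]]
wrist_force: [1.8, -1.1, 0.1]
opening: 85.4
gripper_force: 0.0
```

```bash
python3 s.py
python3 - <<'E'
from h import *
np.set_printoptions(precision=1,suppress=True)
d=cams.read_camera("top"); cv2.imwrite("pics/t6.png",cv2.resize(d["color"][150:350,210:560],None,fx=2.2,fy=2.2)); C=cloud(d)
for t,x,y,z,r in [("cream",612,180,70,26),("brown",469,312,70,26),("green",468,167,70,26),("jar",597,290,110,28)]: print(t,ring(C,x,y,z,r))
P=C.reshape(-1,3); c=d["color"].reshape(-1,3).astype(int)
m=(P[:,2]>17)&(P[:,2]<24)&(c.min(1)>180)&(P[:,0]>380)&(P[:,0]<640)&(P[:,1]<-20)&(P[:,1]>-300)
print("floor",np.percentile(P[m],[1,50,99],axis=0))
m=(c[:,0]>90)&(c[:,2]<70)&(P[:,2]>135)&(P[:,2]<155)&(abs(P[:,0]-510)<70)&(P[:,1]<0)
print("bar",P[m].mean(0))
d=cams.read_camera("side"); C=cloud(d)
for t,x,y,z,r in [("cream",612,180,70,26),("brown",469,312,70,26),("green",468,167,70,26),("jar",597,290,110,28)]: print(t,ring(C,x,y,z,r))
E
```

```text
t 27.45
joints [ 0.253  0.524  0.848 -0.     1.77   1.815]
ee_pos [583.326 272.096 306.223]
eef_rot [[ 1.     0.009  0.   ]
 [ 0.009 -1.    -0.   ]
 [ 0.     0.    -1.   ]]
wrist_force [ 1.755 -1.131  0.131]
opening 85.35181243656912
gripper_force 0.0
cream (array([613.5, 179.1]), 53, np.float64(10.195095061273385))
brown (None, 0, 0)
green (array([468.3, 165.7]), 104, np.float64(1.306725008557807))
jar (array([596.6, 288.9]), 32, np.float64(1.3232856941486293))
floor [[ 419.7 -254.8   17.1]
 [ 510.5 -162.    20.3]
 [ 604.8  -63.4   23.8]]
bar [515.7 -52.8 149. ]
cream (array([616.6, 172.4]), 73, np.float64(8.292369987680996))
brown (array([469.6, 313.2]), 244, np.float64(1.6034533844355379))
green (array([468.6, 168.2]), 195, np.float64(1.7442138884554628))
jar (array([596.8, 291.8]), 237, np.float64(1.4954778520321592))
```

View pics/t6.png

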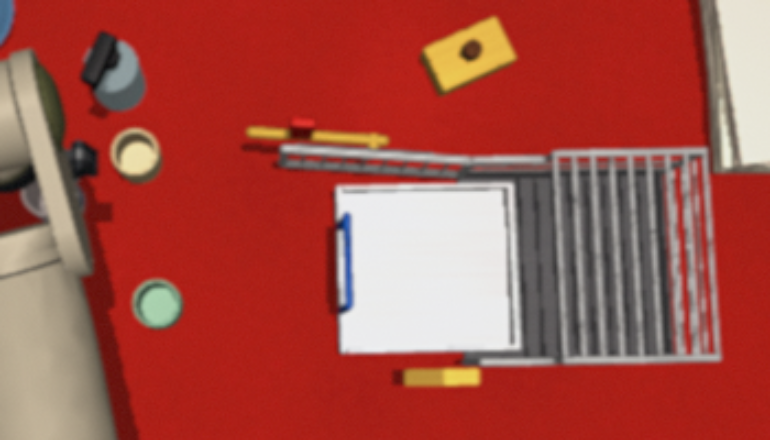

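The shelf is out, with its floor centre at about (512,-157). The cream pot seems to have been knocked, now at crop (135,155). Grasping the jar.

arm_command --commands "1.4 1.8 0 0 0 0 1;1.4 1.8 0 0 0 0 1;1.4 1.8 -6 0 0 0 1;1.4 1.8 -12 0 0 0 1;1.4 1.8 -18 0 0 0 1;1.4 1.8 -22 0 0 0 1;1.4 1.8 -24.5 0 0 0 1;1.4 1.8 -24.5 0 0 0 1;1.4 1.8 -24.5 0 0 0 0;1.4 1.8 -24.5 0 0 0 0;1.4 1.8 -24.5 0 0 0 0;1.4 1.8 -24.5 0 0 0 0"

```text
t: 29.05
ee_pos: [597.9, 288.0, 63.5]
eef_rot: [[1.0, 0.009, 0.004], [0.009, -1.0, 0.001], [0.004, -0.001, -1.0]]
wrist_force: [-1.2, 1.0, 7.1]
opening: 60.1
gripper_force: 42.8
```

arm_command --commands "0 0 0 0 0 0 0;0 0 0 0 0 0 0;0 0 4 0 0 0 0;0 0 10 0 0 0 0;0 0 16 0 0 0 0;0 0 18 0 0 0 0;0 0 18 0 0 0 0"

```text
t: 29.92
ee_pos: [597.2, 287.8, 243.1]
eef_rot: [[1.0, 0.009, 0.003], [0.009, -1.0, 0.001], [0.003, -0.001, -1.0]]
wrist_force: [0.4, 0.3, -3.2]
opening: 60.0
gripper_force: 44.8
```

```bash
python3 s.py
```

```text
t 29.925
joints [ 0.271  0.58   0.922 -0.     1.636  1.833]
ee_pos [597.234 287.798 243.053]
eef_rot [[ 1.     0.009  0.003]
 [ 0.009 -1.     0.001]
 [ 0.003 -0.001 -1.   ]]
wrist_force [ 0.396  0.338 -3.166]
opening 59.96600448136893
gripper_force 44.81602191925049
```

arm_command --commands "-0.5 -6 0 0 0 0 0;-0.9 -12 0 0 0 0 0;-1.4 -18 0 0 0 0 0;-1.8 -24 0 0 0 0 0;-2.3 -30 0 0 0 0 0;-2.7 -36 0 0 0 0 0;-3.2 -42 0 0 0 0 0;-3.6 -47.5 0 0 0 0 0;-3.8 -50 0 0 0 0 0;-3.8 -50 0 0 0 0 0;-3.8 -50 0 0 0 0 0"

```text
t: 31.3
ee_pos: [558.8, -211.3, 240.2]
eef_rot: [[1.0, 0.009, -0.002], [0.009, -1.0, 0.001], [-0.002, -0.001, -1.0]]
wrist_force: [0.2, 0.8, -2.6]
opening: 60.0
gripper_force: 45.2
```

arm_command --commands "0 0 -4 0 0 0 0;0 0 -8 0 0 0 0;0 0 -12 0 0 0 0;0 0 -14.5 0 0 0 0;0 0 -15.6 0 0 0 0;0 0 -15.8 0 0 0 0;0 0 -15.8 0 0 0 0"

```text
t: 32.17
ee_pos: [559.4, -212.0, 84.0]
eef_rot: [[1.0, 0.009, 0.001], [0.009, -1.0, -0.001], [0.001, 0.001, -1.0]]
wrist_force: [0.1, 0.4, -2.2]
opening: 59.9
gripper_force: 45.2
```

```bash
python3 s.py
python3 - <<'E'
from h import *
for n in ["top","side"]:
    d=cams.read_camera(n); C=cloud(d)
    for t,x,y,z,r in [("cream",620,180,70,26),("brown",469,312,70,26),("green",468,167,70,26)]: print(t,ring(C,x,y,z,r,60))
E
```

```text
t 32.175
joints [-0.56   0.6    1.371  0.     1.169  1.002]
ee_pos [ 559.433 -212.047   84.034]
eef_rot [[ 1.     0.009  0.001]
 [ 0.009 -1.    -0.001]
 [ 0.001  0.001 -1.   ]]
wrist_force [ 0.077  0.37  -2.239]
opening 59.9281062261069
gripper_force 45.20099379122257
cream (array([648.05366426, 192.22576557]), 92, np.float64(1.345772313384578))
brown (array([469.26658427, 310.71666412]), 109, np.float64(1.3682383468295176))
green (array([468.29328586, 165.86324486]), 103, np.float64(1.3019701152983527))
cream (array([648.54936463, 194.45884908]), 184, np.float64(1.7003843074657263))
brown (array([469.49137832, 313.1943661 ]), 243, np.float64(1.5508132310409692))
green (array([468.77048928, 167.87215416]), 194, np.float64(1.6292127612220881))
```

arm_command --commands "0 0 -0.3 0 0 0 0;0 0 -0.3 0 0 0 0;0 0 -0.3 0 0 0 0.85;0 0 -0.3 0 0 0 0.85;0 0 -0.3 0 0 0 0.85;0 0 -0.3 0 0 0 0.85;0 0 5 0 0 0 0.85;0 0 11 0 0 0 0.85;0 0 16 0 0 0 0.85;0 0 17 0 0 0 1;0 4 17 0 0 0 1;0 10 17 0 0 0 1"

```text
t: 33.78
ee_pos: [558.8, -112.0, 251.9]
eef_rot: [[1.0, 0.006, -0.002], [0.006, -1.0, 0.001], [-0.002, -0.001, -1.0]]
wrist_force: [0.5, 0.3, -0.2]
opening: 85.4
gripper_force: 0.0
```

```bash
python3 s.py
python3 - <<'E'
from h import *
d=cams.read_camera("top"); C=cloud(d); print("jar",ring(C,559,-212,130,28))
P=C.reshape(-1,3); Q=P[(P[:,2]>90)&(P[:,2]<200)&(P[:,0]>640)&(P[:,1]>100)&(P[:,1]<330)]; print("spray",np.percentile(Q,[1,99],axis=0))
E
```

```text
t 33.775
joints [-0.406  0.404  1.2   -0.     1.54   1.159]
ee_pos [ 558.753 -112.044  251.938]
eef_rot [[ 1.     0.006 -0.002]
 [ 0.006 -1.     0.001]
 [-0.002 -0.001 -1.   ]]
wrist_force [ 0.464  0.338 -0.235]
opening 85.36272127066701
gripper_force 0.0
jar (array([ 557.87710138, -212.20336967]), 12, np.float64(1.150517776450741))
spray [[703.92193535 186.77912597  91.50359826]
 [765.7504993  241.57190063 197.2591775 ]]
```

arm_command --commands "2 6 0 0 -0.5 0 1;4 12 0 0 -1 0 1;6 18 0 0 -1.5 0 1;8 24 0 0 -1.5 0 1;9.2 30.5 0 0 -1.5 0 1;9.2 30.5 0 0 -1.5 0 1;9.2 30.5 -6 0 -1.5 0 1;9.2 30.5 -12 0 -1.5 0 1;9.2 30.5 -17 0 -1.5 0 1;9.2 30.5 -17 0 -1.5 0 1"

```text
t: 35.08
ee_pos: [648.9, 191.6, 79.1]
eef_rot: [[0.989, 0.008, 0.147], [0.008, -1.0, -0.001], [0.147, 0.003, -0.989]]
wrist_force: [-0.1, 0.1, 0.8]
opening: 85.3
gripper_force: 0.0
```

```bash
python3 s.py
python3 - <<'E'
from h import *
for n in ["top","side"]:
    d=cams.read_camera(n); C=cloud(d); print(ring(C,648,193,70,26))
cv2.imwrite("pics/s7.png",d["color"][150:450,100:450])
E
```

```text
t 35.075
joints [ 0.12   0.673  1.245 -0.022  1.077  1.692]
ee_pos [648.895 191.566  79.126]
eef_rot [[ 0.989  0.008  0.147]
 [ 0.008 -1.    -0.001]
 [ 0.147  0.003 -0.989]]
wrist_force [-0.082  0.054  0.84 ]
opening 85.29553375889199
gripper_force 0.0
(None, 0, 0)
(array([648.58547384, 194.23263182]), 140, np.float64(1.9178881502324479))
```

View pics/s7.png

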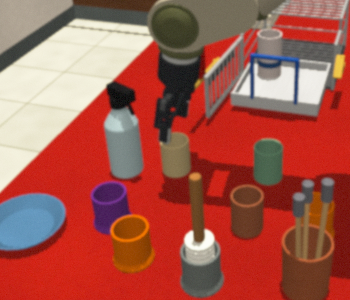

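The gripper straddles the cream pot, clear of the spray bottle, and the jar stands on the shelf. Lowering and gripping.

arm_command --commands "0.1 0.1 -2.5 0 0 0 1;0.1 0.1 -4.3 0 0 0 1;0.1 0.1 -4.3 0 0 0 1;0.1 0.1 -4.3 0 0 0 0;0.1 0.1 -4.3 0 0 0 0;0.1 0.1 -4.3 0 0 0 0;0.1 0.1 -4.3 0 0 0 0;0.1 0.1 -4.3 0 0 0 0;0.1 0.1 -4.3 0 0 0 0;0.1 0.1 6 0 0 0 0;0.1 0.1 13 0 0 0 0;0.1 0.1 16 0 0 0 0"

```text
t: 36.67
ee_pos: [651.6, 193.7, 229.9]
eef_rot: [[0.988, 0.009, 0.156], [0.009, -1.0, 0.0], [0.156, 0.001, -0.988]]
wrist_force: [0.8, 1.2, -1.0]
opening: 54.3
gripper_force: 43.9
```

```bash
python3 s.py
```

```text
t 36.675
joints [ 0.123  0.549  1.026 -0.019  1.412  1.686]
ee_pos [651.614 193.734 229.913]
eef_rot [[ 0.988  0.009  0.156]
 [ 0.009 -1.     0.   ]
 [ 0.156  0.001 -0.988]]
wrist_force [ 0.845  1.192 -0.962]
opening 54.266030612552235
gripper_force 43.93819056451321
```

arm_command --commands "-2.4 -5.4 0 0 0 0 0;-4.8 -10.8 0 0 0 0 0;-7.2 -16.2 0 0 0 0 0;-9.6 -21.6 0 0 0 0 0;-12 -27 0 0 0 0 0;-14.4 -32 0 0 0 0 0;-16.8 -37 0 0 0 0 0;-18.4 -40.6 0 0 0 0 0;-18.4 -40.6 0 0 0 0 0;-18.4 -40.6 0 0 0 0 0;-18.4 -40.6 -5 0 0 0 0;-18.4 -40.6 -10 0 0 0 0"

```text
t: 38.17
ee_pos: [468.6, -211.1, 127.1]
eef_rot: [[0.987, 0.01, 0.158], [0.011, -1.0, -0.001], [0.158, 0.002, -0.987]]
wrist_force: [1.3, 0.4, -1.7]
opening: 54.3
gripper_force: 43.9
```

arm_command --commands "0 0 -3 0 0 0 0;0 0 -6 0 0 0 0;0 0 -7.8 0 0 0 0;0 0 -8.1 0 0 0 0;0 0 -8.1 0 0 0 0;0 0 -8.1 0 0 0 0"

```text
t: 38.92
ee_pos: [471.3, -213.8, 52.0]
eef_rot: [[0.986, 0.009, 0.166], [0.011, -1.0, -0.008], [0.166, 0.009, -0.986]]
wrist_force: [-10.1, -0.6, 45.1]
opening: 54.3
gripper_force: 55.3
```

```bash
python3 s.py
```

```text
t 38.925
joints [-0.707  0.489  1.751  0.146  0.775  0.755]
ee_pos [ 471.275 -213.82    51.997]
eef_rot [[ 0.986  0.009  0.166]
 [ 0.011 -1.    -0.008]
 [ 0.166  0.009 -0.986]]
wrist_force [-10.123  -0.611  45.06 ]
opening 54.28711396013418
gripper_force 55.28355645015836
```

arm_command --commands "-0.1 0 0.5 0 0 0 0;-0.1 0 0.6 0 0 0 0;-0.1 0 0.6 0 0 0 0"

```text
t: 39.3
ee_pos: [467.2, -211.5, 52.6]
eef_rot: [[0.988, 0.009, 0.156], [0.009, -1.0, 0.001], [0.156, 0.001, -0.988]]
wrist_force: [-1.2, 2.1, 2.9]
opening: 54.2
gripper_force: 50.3
```

```bash
python3 s.py
```

```text
t 39.3
joints [-0.709  0.485  1.754  0.145  0.789  0.756]
ee_pos [ 467.238 -211.534   52.613]
eef_rot [[ 0.988  0.009  0.156]
 [ 0.009 -1.     0.001]
 [ 0.156  0.001 -0.988]]
wrist_force [-1.197  2.082  2.902]
opening 54.1726134329436
gripper_force 50.279998295009136
```

arm_command --commands "0 0 0 0 0 0 0.85;0 0 0 0 0 0 0.85;0 0 0 0 0 0 0.85;0 0 0 0 0 0 0.85;0 0 5 0 0 0 0.85;0 0 11 0 0 0 0.85;0 0 17 0 0 0 0.85;0 3 19 0 0.5 0 1;0 9 19 0 1 0 1;0 15 19 0 1.5 0 1;0 21 19 0 1.5 0 1;0 27 19 0 1.5 0 1"

```text
t: 40.8
ee_pos: [466.8, 59.7, 242.8]
eef_rot: [[1.0, 0.008, 0.0], [0.008, -1.0, 0.0], [0.0, -0.0, -1.0]]
wrist_force: [1.2, -0.9, 0.1]
opening: 85.3
gripper_force: 0.0
```

arm_command --commands "0 6 0 0 0 0 1;0.1 10.8 0 0 0 0 1;0.1 10.8 0 0 0 0 1;0.1 10.8 -6 0 0 0 1;0.1 10.8 -12 0 0 0 1;0.1 10.8 -12 0 0 0 1"

```text
t: 41.55
ee_pos: [466.2, 164.7, 120.2]
eef_rot: [[1.0, 0.008, -0.008], [0.008, -1.0, -0.001], [-0.008, 0.001, -1.0]]
wrist_force: [0.6, 0.5, 1.0]
opening: 85.5
gripper_force: 0.0
```

```bash
python3 s.py
python3 - <<'E'
from h import *
for n in ["top","side"]:
    d=cams.read_camera(n); C=cloud(d); print("jar",ring(C,559,-212,130,28),"cream",ring(C,465,-212,90,26),"green",ring(C,468,167,70,26),"brown",ring(C,469,312,70,26))
E
```

```text
t 41.55
joints [ 0.1    0.405  1.617 -0.     1.127  1.663]
ee_pos [466.222 164.718 120.248]
eef_rot [[ 1.     0.008 -0.008]
 [ 0.008 -1.    -0.001]
 [-0.008  0.001 -1.   ]]
wrist_force [0.557 0.516 1.048]
opening 85.52766299141037
gripper_force 0.0
jar (array([ 557.93040106, -214.11013728]), 129, np.float64(1.4058881413079851)) cream (array([ 459.99434028, -210.44901544]), 104, np.float64(1.3309092922188634)) green (None, 0, 0) brown (array([469.07539935, 310.82132646]), 104, np.float64(1.376165262929331))
jar (None, 0, 0) cream (array([ 460.0336955 , -208.63670765]), 111, np.float64(2.3692170126591092)) green (array([468.73348546, 167.96156045]), 190, np.float64(1.7977682645842286)) brown (array([469.48720161, 313.36864946]), 252, np.float64(1.552738415875569))
```

arm_command --commands "0.2 0.1 -4 0 0 0 1;0.2 0.1 -7.5 0 0 0 1;0.2 0.1 -8.7 0 0 0 1;0.2 0.1 -8.7 0 0 0 1;0.2 0.1 -8.7 0 0 0 0;0.2 0.1 -8.7 0 0 0 0;0.2 0.1 -8.7 0 0 0 0;0.2 0.1 -8.7 0 0 0 0;0.2 0.1 -8.7 0 0 0 0;0.2 0.1 -8.7 0 0 0 0"

```text
t: 42.9
ee_pos: [470.9, 166.9, 37.4]
eef_rot: [[1.0, 0.009, 0.003], [0.009, -1.0, 0.0], [0.003, -0.0, -1.0]]
wrist_force: [-1.3, -1.0, 8.3]
opening: 54.4
gripper_force: 41.1
```

arm_command --commands "0 0 6 0 0 0 0;0 0 12 0 0 0 0;0 0 18 0 0 0 0;0 0 20 0 0 0 0;2 -5 20 0 0 0 0;4 -11 20 0 0 0 0;6 -17 20 0 0 0 0;8.5 -23 20 0 0 0 0;9 -28.5 20 0 0 0 0;9 -28.5 20 0 0 0 0;9 -28.5 20 0 0 0 0"

```text
t: 44.28
ee_pos: [559.8, -117.9, 236.0]
eef_rot: [[1.0, 0.008, -0.0], [0.008, -1.0, 0.0], [-0.0, -0.0, -1.0]]
wrist_force: [0.1, -0.6, -1.6]
opening: 54.4
gripper_force: 44.0
```

```bash
python3 s.py
```

```text
t 44.275
joints [-0.415  0.417  1.225  0.     1.5    1.148]
ee_pos [ 559.796 -117.901  236.022]
eef_rot [[ 1.     0.008 -0.   ]
 [ 0.008 -1.     0.   ]
 [-0.    -0.    -1.   ]]
wrist_force [ 0.12  -0.567 -1.625]
opening 54.39812816525031
gripper_force 44.035950964316726
```

arm_command --commands "0 0 -5 0 0 0 0;0 0 -10 0 0 0 0;0 0 -14.5 0 0 0 0;0 0 -16.8 0 0 0 0;0 0 -17.6 0 0 0 0;0 0 -17.8 0 0 0 0;0 0 -17.8 0 0 0 0"

```text
t: 45.15
ee_pos: [562.2, -122.8, 60.2]
eef_rot: [[1.0, 0.009, 0.007], [0.009, -1.0, -0.01], [0.007, 0.01, -1.0]]
wrist_force: [1.0, -33.3, 1.3]
opening: 54.9
gripper_force: 50.4
```

arm_command --commands "0 -0.6 0.5 0 0 0 0;0 -0.6 1 0 0 0 0;0 -0.6 1 0 0 0 0"

```text
t: 45.52
ee_pos: [560.2, -123.1, 68.4]
eef_rot: [[1.0, 0.01, 0.001], [0.01, -1.0, 0.0], [0.001, -0.0, -1.0]]
wrist_force: [-0.1, 0.6, -1.1]
opening: 54.1
gripper_force: 49.8
```

```bash
python3 s.py
python3 - <<'E'
from h import *
d=cams.read_camera("side"); cv2.imwrite("pics/s8.png",cv2.resize(d["color"][120:320,270:470],None,fx=3,fy=3))
P=cloud(d).reshape(-1,3); c=d["color"].reshape(-1,3).astype(int)
m=(c[:,0]>90)&(c[:,2]<70)&(P[:,2]>30)&(P[:,2]<155)&(abs(P[:,0]-510)<70)&(P[:,1]<0)&(P[:,1]>-100)
for z in [50,80,110,140,147]:
    q=P[m&(abs(P[:,2]-z)<6)]; print(z,len(q),q.min(0),q.max(0)) if len(q) else 0
E
```

```text
t 45.525
joints [-0.423  0.585  1.461  0.     1.095  1.138]
ee_pos [ 560.204 -123.096   68.436]
eef_rot [[ 1.     0.01   0.001]
 [ 0.01  -1.     0.   ]
 [ 0.001 -0.    -1.   ]]
wrist_force [-0.108  0.593 -1.051]
opening 54.12752106647002
gripper_force 49.846132630482316
50 26 [457.99681933 -52.75692041  44.60221069] [562.12027305 -44.35786334  55.82325994]
80 24 [459.43993064 -52.89228926  74.17113237] [562.00774359 -45.3650663   85.38708405]
110 23 [456.6387256  -52.00726372 104.06921256] [564.46696457 -45.06744989 115.62708214]
140 138 [457.41528503 -56.06027031 134.09744857] [563.75122215 -42.95061665 145.98566669]
147 178 [457.29407004 -56.06027031 141.0104031 ] [563.75122215 -42.68559745 149.71913675]
```

View pics/s8.png

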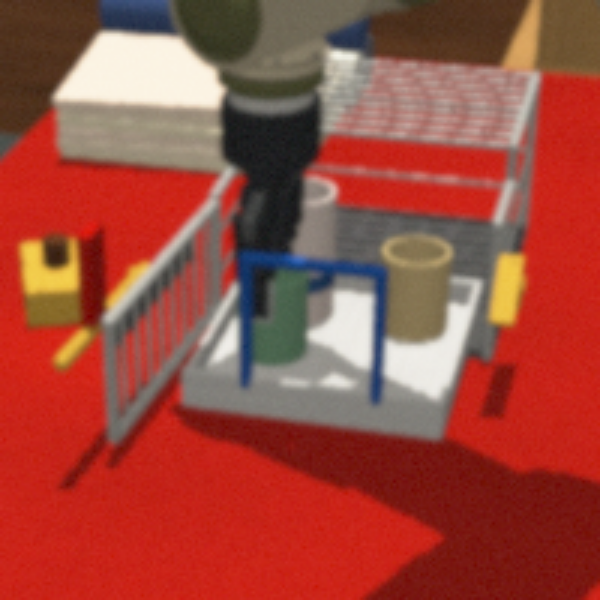

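arm_command --commands "0 0 6 0 0 0 0;0 0 12 0 0 0 0;0 0 13 0 0 1.7 0;0 0 13 0 0 3.4 0;0 0 13 0 0 5.1 0;0 0 13 0 0 6.8 0;0 0 13 0 0 8.5 0;0 0 13 0 0 10.2 0;0 0 13 0 0 11.9 0;0 0 13 0 0 13.6 0;0 0 13 0 0 15 0;0 0 13 0 0 15 0"

```text
t: 47.08
ee_pos: [560.0, -123.7, 197.6]
eef_rot: [[-0.008, 1.0, -0.0], [1.0, 0.008, 0.0], [0.0, -0.0, -1.0]]
wrist_force: [-0.2, -0.6, -2.1]
opening: 54.6
gripper_force: 49.8
```

arm_command --commands "0 0 -5 0 0 0 0;0 0 -10 0 0 0 0;0 0 -12.5 0 0 0 0;0 0 -13.5 0 0 0 0;0 0 -13.9 0 0 0 0;0 0 -13.9 0 0 0 0"

```text
t: 47.82
ee_pos: [560.5, -124.4, 59.6]
eef_rot: [[-0.008, 1.0, 0.001], [1.0, 0.008, -0.001], [-0.001, 0.001, -1.0]]
wrist_force: [0.3, -0.4, -1.9]
opening: 54.7
gripper_force: 49.8
```

```bash
python3 s.py
```

```text
t 47.825
joints [-0.424  0.597  1.469  0.     1.074 -0.432]
ee_pos [ 560.53  -124.359   59.63 ]
eef_rot [[-0.008  1.     0.001]
 [ 1.     0.008 -0.001]
 [-0.001  0.001 -1.   ]]
wrist_force [ 0.326 -0.364 -1.935]
opening 54.69837003824168
gripper_force 49.798882473260164
```

arm_command --commands "0 0 -0.3 0 0 0 0;0 0 -0.4 0 0 0 0;0 0 -0.4 0 0 0 0.82;0 0 -0.4 0 0 0 0.82;0 0 -0.4 0 0 0 0.82;0 0 -0.4 0 0 0 0.82;0 0 5 0 0 0 0.82;0 0 11 0 0 0 0.82;0 0 17 0 0 0 0.82;0 2 19 0 0 0 1;-1.5 8 19 0 0 0 1;-3 14 19 0 0 0 1"

```text
t: 49.32
ee_pos: [529.6, 17.0, 248.9]
eef_rot: [[-0.007, 1.0, 0.0], [1.0, 0.007, 0.0], [0.0, 0.0, -1.0]]
wrist_force: [0.3, 0.5, -0.0]
opening: 85.3
gripper_force: 0.0
```

arm_command --commands "-1.3 6 0 0 0 0 1;-2.6 12 0 0 0 0 1;-3.9 18 0 0 0 0 1;-5.2 24 0 0 0 0 1;-6.1 29.6 0 0 0 0 1;-6.1 29.6 0 0 0 0 1;-6.1 29.6 0 0 0 0 1;-6.1 29.6 -6 0 0 0 1;-6.1 29.6 -12 0 0 0 1;-6.1 29.6 -12 0 0 0 1"

```text
t: 50.58
ee_pos: [467.8, 309.7, 125.9]
eef_rot: [[-0.007, 1.0, -0.008], [1.0, 0.006, -0.003], [-0.003, -0.008, -1.0]]
wrist_force: [0.4, 0.0, 1.3]
opening: 85.5
gripper_force: 0.0
```

```bash
python3 s.py
python3 - <<'E'
from h import *
for n in ["top","side"]:
    d=cams.read_camera(n); C=cloud(d); print("jar",ring(C,558,-212,130,28),"cream",ring(C,460,-210,90,26),"green",ring(C,560,-124,90,26),"brown",ring(C,469,312,70,26))
E
```

```text
t 50.575
joints [ 0.374  0.5    1.425 -0.     1.225  0.367]
ee_pos [467.785 309.721 125.922]
eef_rot [[-0.007  1.    -0.008]
 [ 1.     0.006 -0.003]
 [-0.003 -0.008 -1.   ]]
wrist_force [0.445 0.025 1.295]
opening 85.54477948946113
gripper_force 0.0
jar (array([ 557.94384247, -210.77014821]), 122, np.float64(1.314893596018288)) cream (array([ 460.05752347, -208.67637357]), 116, np.float64(1.4319918041976225)) green (array([ 560.38685376, -126.37109937]), 96, np.float64(1.3174862956404385)) brown (array([467.7514534 , 309.62420774]), 10, np.float64(1.0044744473354066))
jar (None, 0, 0) cream (array([ 459.91409425, -207.33451398]), 108, np.float64(2.3209743199330064)) green (None, 0, 0) brown (array([469.42953304, 313.1047091 ]), 253, np.float64(1.6244020355111999))
```

arm_command --commands "0.1 0 -4 0 0 0 1;0.1 0 -8 0 0 0 1;0.1 0 -9 0 0 0 1;0.1 0 -9 0 0 0 1;0.1 0 -9 0 0 0 0;0.1 0 -9 0 0 0 0;0.1 0 -9 0 0 0 0;0.1 0 -9 0 0 0 0;0.1 0 -9 0 0 0 0;0.1 0 -9 0 0 0 0"

```text
t: 51.92
ee_pos: [470.7, 312.0, 40.6]
eef_rot: [[-0.009, 1.0, 0.003], [1.0, 0.009, 0.001], [0.001, 0.003, -1.0]]
wrist_force: [-1.9, -1.4, 8.0]
opening: 53.9
gripper_force: 41.7
```

arm_command --commands "0 0 6 0 0 0 0;0 0 12 0 0 0 0;0 0 18 0 0 0 0;0 0 20 0 0 0 0;0 -6 20 0 0 0 0;0 -12 20 0 0 0 0;0 -18 20 0 0 0 0;0 -24 20 0 0 0 0;0 -30 20 0 0 0 0;0 -36 20 0 0 0 0;-0.2 -42 20 0 0 0 0;-0.2 -43.4 20 0 0 0 0"

```text
t: 53.42
ee_pos: [467.7, -125.1, 239.2]
eef_rot: [[-0.005, 1.0, 0.0], [1.0, 0.005, -0.001], [-0.001, 0.0, -1.0]]
wrist_force: [0.4, 1.1, -1.7]
opening: 54.1
gripper_force: 43.9
```

arm_command --commands "0 0 0 0 0 0 0;0 0 -5 0 0 0 0;0 0 -10 0 0 0 0;0 0 -14.5 0 0 0 0;0 0 -16.5 0 0 0 0;0 0 -17 0 0 0 0;0 0 -17 0 0 0 0"

```text
t: 54.3
ee_pos: [468.5, -121.5, 69.5]
eef_rot: [[-0.01, 1.0, 0.001], [1.0, 0.01, -0.0], [-0.0, 0.001, -1.0]]
wrist_force: [0.5, -0.1, -2.0]
opening: 54.1
gripper_force: 43.9
```

```bash
python3 s.py
```

```text
t 54.3
joints [-0.499  0.461  1.714  0.     0.966 -0.509]
ee_pos [ 468.507 -121.472   69.518]
eef_rot [[-0.01   1.     0.001]
 [ 1.     0.01  -0.   ]
 [-0.     0.001 -1.   ]]
wrist_force [ 0.533 -0.099 -2.023]
opening 54.10677663995739
gripper_force 43.87419100385159
```

arm_command --commands "0 0 -0.8 0 0 0 0;0 0 -1.1 0 0 0 0;0 0 -1.2 0 0 0 0;0 0 -1.2 0 0 0 0.8;0 0 -1.2 0 0 0 0.8;0 0 -1.2 0 0 0 0.8;0 0 -1.2 0 0 0 0.8;0 0 5 0 0 0 0.8;0 0 11 0 0 0 0.8;0 0 17 0 0 0 0.8;0 0 19 0 0 0 0.5;0 0 19 0 0 0 0.5"

```text
t: 55.8
ee_pos: [468.4, -122.4, 259.7]
eef_rot: [[-0.009, 1.0, 0.002], [1.0, 0.009, -0.001], [-0.001, 0.002, -1.0]]
wrist_force: [0.9, 0.7, -0.7]
opening: 42.9
gripper_force: 0.0
```

arm_command --commands "0 4 0 0 0 -1.7 0.45;0 9 0 0 0 -3.4 0.45;0 15 0 0 0 -5.1 0.45;0 15 0 0 0 -6.8 0.45;2 15 0 0 0 -8.5 0.45;4.4 15 0 0 0 -10.2 0.45;4.4 15 0 0 0 -11.9 0.45;4.4 15 0 0 0 -13.6 0.45;4.4 15 0 0 0 -15 0.45;4.4 15 0 0 0 -15 0.45"

```text
t: 57.05
ee_pos: [511.7, 27.8, 257.1]
eef_rot: [[1.0, 0.01, -0.003], [0.01, -1.0, 0.001], [-0.003, -0.001, -1.0]]
wrist_force: [-0.8, 0.3, -1.2]
opening: 38.6
gripper_force: 0.0
```

```bash
python3 s.py
python3 - <<'E'
from h import *
for n in ["top","side"]:
    d=cams.read_camera(n); C=cloud(d); print("jar",ring(C,558,-212,130,28),"cream",ring(C,460,-210,90,26),"green",ring(C,560,-124,90,26),"brown",ring(C,468,-121,90,26))
    P=C.reshape(-1,3); c=d["color"].reshape(-1,3).astype(int)
    m=(c[:,0]>90)&(c[:,2]<70)&(P[:,2]>137)&(P[:,2]<155)&(abs(P[:,0]-510)<70)&(P[:,1]<0)&(P[:,1]>-100)
    print("bar",m.sum(),P[m].mean(0))
cv2.imwrite("pics/s9.png",cv2.resize(d["color"][120:300,270:470],None,fx=3,fy=3))
E
```

```text
t 57.05
joints [-0.177  0.298  1.348  0.     1.499  1.384]
ee_pos [511.667  27.837 257.112]
eef_rot [[ 1.     0.01  -0.003]
 [ 0.01  -1.     0.001]
 [-0.003 -0.001 -1.   ]]
wrist_force [-0.757  0.339 -1.161]
opening 38.64238180461303
gripper_force 0.0
jar (array([ 557.72895472, -211.56737938]), 132, np.float64(1.4262272754743286)) cream (array([ 460.05854197, -209.17380549]), 114, np.float64(1.4049450847522864)) green (array([ 560.64879363, -127.05110725]), 104, np.float64(1.3331786939979642)) brown (array([ 468.36511527, -123.18474174]), 107, np.float64(1.3174807176353507))
bar 7 [462.65278051 -55.56756695 148.69840582]
jar (array([ 558.36007832, -210.40145624]), 99, np.float64(2.411158944854849)) cream (array([ 460.18039436, -207.1312752 ]), 108, np.float64(2.247569012122898)) green (array([ 560.98745584, -124.73287468]), 80, np.float64(1.9725915347369092)) brown (array([ 468.60892677, -121.36139473]), 102, np.float64(1.9966092248087473))
bar 181 [506.45934143 -50.07031125 144.10480937]
```

View pics/s9.png

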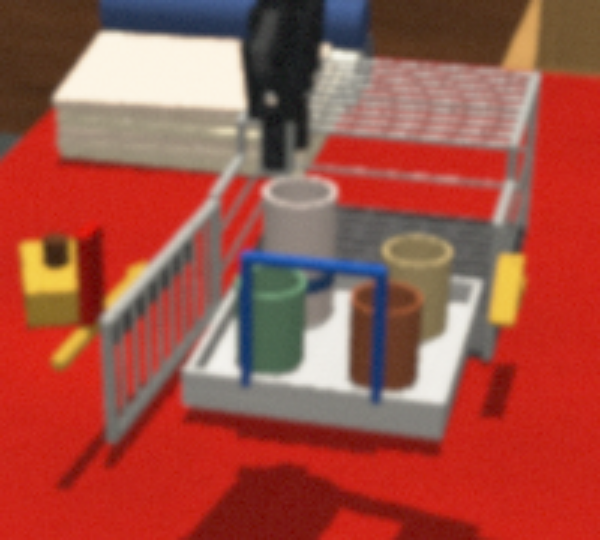

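All four items stand on the shelf. Next I'll grip the bar and push the shelf home gently.

arm_command --commands "0 -4 0 0 0 0 0.45;0 -8 0 0 0 0 0.45;0 -8 0 0 0 0 0.45;0 -8 -5 0 0 0 0.45;0 -8 -10 0 0 0 0.45;0 -8 -12.8 0 0 0 0.45;0 -8 -12.8 0 0 0 0.45;0 -8 -12.8 0 0 0 0;0 -8 -12.8 0 0 0 0;0 -8 -12.8 0 0 0 0;0 -8 -12.8 0 0 0 0;0 -8 -12.8 0 0 0 0"

```text
t: 58.65
ee_pos: [512.8, -53.5, 132.4]
eef_rot: [[1.0, 0.009, 0.003], [0.009, -1.0, -0.003], [0.003, 0.003, -1.0]]
wrist_force: [-0.3, -5.4, 0.6]
opening: 8.5
gripper_force: 39.1
```

arm_command --commands "0 -0.5 0 0 0 0 0;0 -1.5 0 0 0 0 0;0 -2.8 0 0 0 0 0;0 -4.2 0 0 0 0 0;0 -5.6 0 0 0 0 0;0 -7 0 0 0 0 0;0 -8.4 0 0 0 0 0;0 -9.8 0 0 0 0 0;0 -11.2 0 0 0 0 0;0 -12.6 0 0 0 0 0;0 -13.6 0 0 0 0 0;0 -14 0 0 0 0 0"

```text
t: 60.15
ee_pos: [514.5, -193.5, 132.4]
eef_rot: [[1.0, 0.008, 0.007], [0.008, -1.0, -0.002], [0.007, 0.002, -1.0]]
wrist_force: [10.0, 2.3, 3.3]
opening: 8.5
gripper_force: 39.5
```

```bash
python3 s.py
```

```text
t 60.15
joints [-0.576  0.469  1.46   0.002  1.205  0.986]
ee_pos [ 514.543 -193.459  132.386]
eef_rot [[ 1.     0.008  0.007]
 [ 0.008 -1.    -0.002]
 [ 0.007  0.002 -1.   ]]
wrist_force [9.986 2.317 3.327]
opening 8.532216589349714
gripper_force 39.486849904060364
```

arm_command --commands "0.2 -0.8 0 0 0 0 0;0.2 -1.8 0 0 0 0 0;0.2 -2.8 0 0 0 0 0;0.2 -3.5 0 0 0 0 0;0.2 -3.8 0 0 0 0 0;0.2 -3.8 0 0 0 0 0"

```text
t: 60.9
ee_pos: [515.1, -231.4, 132.4]
eef_rot: [[1.0, 0.009, 0.004], [0.009, -1.0, -0.003], [0.004, 0.003, -1.0]]
wrist_force: [2.5, -0.5, 6.3]
opening: 8.3
gripper_force: 39.8
```

arm_command --commands "0 -0.2 0 0 0 0 0;0 -0.4 0 0 0 0 0;0 -0.4 0 0 0 0 0"

```text
t: 61.28
ee_pos: [515.1, -233.6, 132.3]
eef_rot: [[1.0, 0.009, 0.003], [0.009, -1.0, 0.001], [0.003, -0.001, -1.0]]
wrist_force: [2.7, 6.7, 8.5]
opening: 8.5
gripper_force: 40.0
```

```bash
python3 s.py
```

```text
t 61.275
joints [-0.636  0.495  1.411  0.003  1.233  0.924]
ee_pos [ 515.092 -233.6    132.332]
eef_rot [[ 1.     0.009  0.003]
 [ 0.009 -1.     0.001]
 [ 0.003 -0.001 -1.   ]]
wrist_force [2.742 6.743 8.475]
opening 8.48422327489044
gripper_force 40.049888491630554
```

arm_command --commands "0 -0.3 0 0 0 0 0;0 -0.3 0 0 0 0 0;0 -0.3 0 0 0 0 0"

```text
t: 61.65
ee_pos: [515.1, -233.8, 132.3]
eef_rot: [[1.0, 0.01, 0.003], [0.01, -1.0, 0.006], [0.003, -0.006, -1.0]]
wrist_force: [5.0, 19.8, 12.2]
opening: 8.6
gripper_force: 40.7
```

arm_command --commands "0 0.5 0 0 0 0 0;0 0.5 0 0 0 0 0.45;0 0.5 0 0 0 0 0.45;0 0.5 0 0 0 0 0.45;0 0.5 6 0 0 0 0.45;0 0.5 12 0 0 0 0.45;0 0.5 16 0 0 1.7 0.45;3 4 16 0 0 3.4 0.45;6 8 16 0 0 5.1 0.45;9 13 16 0 0 6.8 0.45;11 18 16 0 0 8.5 0.45;12 20 16 0 0 10.2 0.45"

```text
t: 63.15
ee_pos: [634.7, -34.6, 290.4]
eef_rot: [[0.467, 0.884, -0.001], [0.884, -0.467, 0.0], [0.0, -0.001, -1.0]]
wrist_force: [-0.6, -0.9, 0.3]
opening: 38.4
gripper_force: 0.0
```

```bash
python3 s.py
python3 - <<'E'
from h import *
np.set_printoptions(precision=1,suppress=True)
for n in ["side","top"]:
    d=cams.read_camera(n); C=cloud(d); c=d["color"].astype(int)
    m=(c[...,2]>110)&(c[...,1]<70)&(c[...,0]<70)&(C[...,2]>125)&(C[...,2]<190)&(abs(C[...,0]-662)<50)&(abs(C[...,1]+5)<60)
    print(n,m.sum(),np.percentile(C[m],[2,50,98],axis=0) if m.sum() else 0)
    m=(c[...,1]>100)&(c[...,0]<100)&(c[...,2]>130)&(abs(C[...,2]-103)<10)&(abs(C[...,0]-662)<50)&(abs(C[...,1]+5)<100)
    Q=C[m]; print("latchbar",len(Q),cv2.fitLine(Q[:,:2].astype(np.float32),cv2.DIST_HUBER,0,.01,.01).ravel() if len(Q) else 0, np.percentile(Q,[2,98],axis=0))
    P=C.reshape(-1,3); c=c.reshape(-1,3); m=(c[:,0]>90)&(c[:,2]<70)&(P[:,2]>137)&(P[:,2]<155)&(abs(P[:,0]-510)<70)&(P[:,1]<-150)&(P[:,1]>-300)
    print("bar",m.sum(),P[m].mean(0))
E
```

```text
t 63.15
joints [-0.241  0.511  0.913  0.     1.718  0.245]
ee_pos [634.658 -34.617 290.381]
eef_rot [[ 0.467  0.884 -0.001]
 [ 0.884 -0.467  0.   ]
 [ 0.    -0.001 -1.   ]]
wrist_force [-0.597 -0.9    0.319]
opening 38.41873395415167
gripper_force 0.0
side 157 [[656.1 -14.4 126.1]
 [660.4   7.8 157.2]
 [667.3  13.8 177.6]]
latchbar 112 [  0.1   1.  660.8  -9.6] [[651.9 -94.7  98.1]
 [668.8  59.8 106. ]]
bar 94 [ 515.3 -227.1  143.6]
top 37 [[658.6 -13.2 173.7]
 [663.3  -3.4 178.6]
 [669.5   6.2 182. ]]
latchbar 82 [  0.1   1.  656.5 -63.8] [[ 645.5 -103.7   99.6]
 [ 667.4   49.9  111. ]]
bar 63 [ 514.1 -231.2  149.3]
```

arm_command --commands "2.8 3.1 0 0 0 1.7 0.5;2.8 3.1 0 0 0 3.4 0.5;2.8 3.1 0 0 0 3.93 0.5;2.8 3.1 -5 0 0 3.93 0.5;2.8 3.1 -10 0 0 3.93 0.5;2.8 3.1 -14.5 0 0 3.93 0.5;2.8 3.1 -15.2 0 0 3.93 0.5;2.8 3.1 -15.2 0 0 3.93 0.5"

```text
t: 64.25
ee_pos: [662.6, -7.1, 140.1]
eef_rot: [[0.084, 0.996, 0.001], [0.996, -0.084, -0.0], [-0.0, 0.002, -1.0]]
wrist_force: [-0.5, 0.6, 0.6]
opening: 42.8
gripper_force: 0.0
```

arm_command --commands "0 0 0 0 0 0 0;0 0 0 0 0 0 0;0 0 0 0 0 0 0;0 0 0 0 0 0 0;0 0 0 0 0 0 0;0 0 0 0 0 0 0;0 -0.5 0.7 0 0 0 0;0 -1 1.3 0 0 0 0;0 -1.5 1.9 0 0 0 0;0 -2 2.5 0 0 0 0;0 -2 2.5 0 0 0 0;0 -2 2.5 0 0 0 0"

```text
t: 65.75
ee_pos: [661.5, -27.9, 163.0]
eef_rot: [[0.084, 0.996, -0.002], [0.996, -0.084, -0.002], [-0.002, -0.002, -1.0]]
wrist_force: [-0.6, -6.8, -12.4]
opening: 11.6
gripper_force: 39.9
```

```bash
python3 s.py
```

```text
t 65.75
joints [-0.22   0.629  1.06  -0.003  1.454 -0.135]
ee_pos [661.505 -27.901 162.974]
eef_rot [[ 0.084  0.996 -0.002]
 [ 0.996 -0.084 -0.002]
 [-0.002 -0.002 -1.   ]]
wrist_force [ -0.558  -6.762 -12.386]
opening 11.630866380689813
gripper_force 39.891847372055054
```

arm_command --commands "-2.5 0.5 0 0 0 1.53 0;-5.2 0.4 0 0 0 2.96 0;-7.9 -0.1 0 0 0 4.4 0;-10.5 -1 0 0 0 5.83 0;-12.9 -2.3 0 0 0 7.26 0;-15.1 -3.9 0 0 0 8.7 0;-17 -5.8 0 0 0 10.1 0;-18.6 -8 0 0 0 11.55 0;-19.9 -10.4 0 0 0 13 0;-20.8 -12.9 0 0 0 14.4 0;-21 -14.2 0 0 0 15.1 0;-21 -14.2 0 0 0 15.1 0"

```text
t: 67.25
ee_pos: [453.0, -169.5, 163.2]
eef_rot: [[-0.997, 0.073, 0.002], [0.073, 0.997, -0.0], [-0.002, -0.0, -1.0]]
wrist_force: [10.8, -2.1, -22.5]
opening: 11.5
gripper_force: 41.2
```

arm_command --commands "-0.1 -0.7 0 0 0 0.4 0;-0.2 -1.3 0 0 0 0.75 0;-0.2 -1.5 0 0 0 0.75 0;-0.2 -1.5 0 0 0 0.75 0"

```text
t: 67.75
ee_pos: [451.0, -183.5, 163.2]
eef_rot: [[-1.0, -0.006, 0.002], [-0.006, 1.0, 0.0], [-0.002, 0.0, -1.0]]
wrist_force: [9.6, -1.4, -21.2]
opening: 11.7
gripper_force: 41.3
```

```bash
python3 s.py
```

```text
t 67.75
joints [-0.631  0.337  1.582  0.001  1.222 -2.208]
ee_pos [ 450.983 -183.521  163.187]
eef_rot [[-1.    -0.006  0.002]
 [-0.006  1.     0.   ]
 [-0.002  0.    -1.   ]]
wrist_force [  9.624  -1.404 -21.245]
opening 11.733199943231716
gripper_force 41.32143259048462
```

arm_command --commands "0 -0.2 0 0 0 0 0;-0.5 -0.2 -0.6 0 0 0 0;-1 -0.2 -1.2 0 0 0 0;-1.5 -0.2 -1.8 0 0 0 0;-2.1 -0.2 -2.4 0 0 0 0;-2.2 -0.2 -2.5 0 0 0 0;-2.2 -0.2 -2.5 0 0 0 0"

```text
t: 68.62
ee_pos: [429.6, -184.8, 140.8]
eef_rot: [[-1.0, -0.007, 0.005], [-0.007, 1.0, -0.001], [-0.005, -0.001, -1.0]]
wrist_force: [4.1, 7.7, 4.1]
opening: 11.4
gripper_force: 46.2
```

arm_command --commands "0 0 0 0 0 0 0.4;0 0 0 0 0 0 0.4;0 0 0 0 0 0 0.4;0 0 0 0 0 0 0.4;0 0 6 0 0 0 0.4;0 0 12 0 0 0 0.4;0 4 16 0 0 0 0.4;-1 10 16 0 0 0 0.4;-1 16 16 0 0 0 0.4;-1 22 16 0 0 0 0.4;-1 22 16 0 0 0 0.4"

```text
t: 70.0
ee_pos: [417.4, 38.0, 299.1]
eef_rot: [[-1.0, -0.013, 0.0], [-0.013, 1.0, 0.0], [-0.0, 0.0, -1.0]]
wrist_force: [0.0, 0.0, 0.3]
opening: 34.2
gripper_force: 0.0
```

```bash
python3 s.py
python3 - <<'E'
from h import *
np.set_printoptions(precision=1,suppress=True)
for n in ["side","top"]:
    d=cams.read_camera(n); C=cloud(d); c=d["color"].astype(int)
    m=(c[...,2]>110)&(c[...,1]<70)&(c[...,0]<70)&(C[...,2]>115)&(C[...,2]<190)&(abs(C[...,0]-428)<50)&(abs(C[...,1]+183)<50)
    print(n,m.sum(),C[m].mean(0) if m.any() else 0,C[m].min(0) if m.any() else 0,C[m].max(0) if m.any() else 0)
    m=(c[...,1]>100)&(c[...,0]<110)&(c[...,2]>130)&(C[...,2]>75)&(C[...,2]<150)&(C[...,0]>380)&(C[...,0]<530)&(C[...,1]<-150)&(C[...,1]>-215)
    Q=C[m]; print("zfit",len(Q),np.polyfit(Q[:,0],Q[:,2],1) if len(Q) else 0)
    print("jar",ring(C,558,-392,130,28),"green",ring(C,560,-306,90,26),ring(C,503,442,65,28,40,4)[0])
a=cams.read_camera("side")["color"][100:260,330:500];b=d["color"][200:340,390:550]
cv2.imwrite("pics/f.png",np.hstack([cv2.resize(a,(400,400)),cv2.resize(b,(400,400))]))
E
```

```text
t 70.0
joints [-0.194  0.099  1.486  0.     1.556 -1.777]
ee_pos [417.448  37.993 299.055]
eef_rot [[-1.    -0.013  0.   ]
 [-0.013  1.     0.   ]
 [-0.     0.    -1.   ]]
wrist_force [0.005 0.013 0.255]
opening 34.24961844451422
gripper_force 0.0
side 293 [ 426.9 -178.5  147.2] [ 413.3 -187.6  115.1] [ 441.5 -170.7  179.1]
zfit 330 [ -0.  103.3]
jar (array([ 560.1, -386.1]), 30, np.float64(2.2472093051412765)) green (array([ 563.4, -302.9]), 70, np.float64(2.6909149888764072)) [506.4 443.2]
top 49 [ 426.6 -183.   177.5] [ 413.8 -187.1  136.1] [ 440.1 -178.3  186.3]
zfit 294 [ 0.  94.2]
jar (array([ 560.2, -389.1]), 107, np.float64(1.5779486813909407)) green (array([ 562.6, -304.2]), 95, np.float64(1.460033135020625)) [504.9 445.4]
```

View pics/f.png

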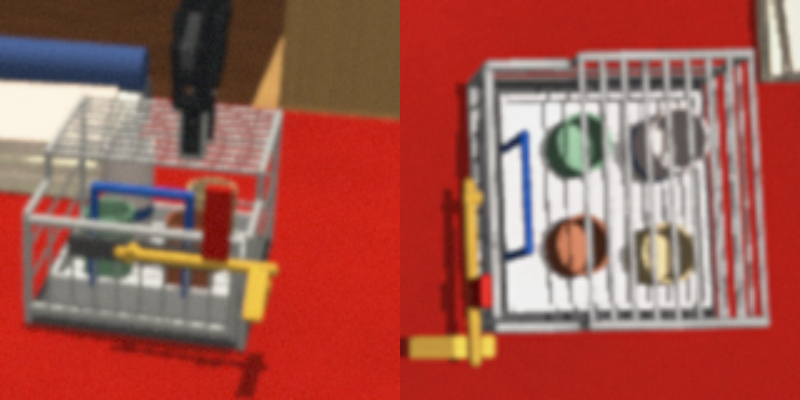

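The picture shows the latch level behind the catch, the gate shut and all four items inside. Last check: is the shelf fully home, compared with the start picture?

Run:
```python
from h import *
def bar(img,C):
    P=C.reshape(-1,3); c=img.reshape(-1,3).astype(int)
    m=(c[:,0]>90)&(c[:,2]<70)&(P[:,2]>137)&(P[:,2]<155)&(abs(P[:,0]-513)<45)&(P[:,1]<-200)&(P[:,1]>-260); return m.sum(),P[m].mean(0)
for n in ["top","side"]:
    d=cams.read_camera(n); i0=cv2.imread(f"pics/{n}0.png"); print(n,bar(i0,np.load(f"{n}0.npy")),bar(d["color"],cloud(d)))
    w=lambda c:np.array([ (lambda m:[m.sum(),*[q.mean() for q in np.nonzero(m)]])((c[...,0].astype(int)-c[...,2]>45)&(c[...,0]>80)&(np.arange(640)[None]>340)&(np.arange(640)[None]<460)&(np.arange(480)[:,None]<295)&(np.arange(480)[:,None]>165))])
    print(w(i0),w(d["color"]))
```

```text
top (np.int64(55), array([ 511.50163743, -233.03113955,  149.0305219 ])) (np.int64(46), array([ 516.1462167 , -231.45570652,  149.03777006]))
[[145.         266.36551724 440.95862069]] [[143.         266.46853147 440.27972028]]
side (np.int64(62), array([ 515.32105896, -228.45650564,  144.19269609])) (np.int64(81), array([ 517.39871164, -226.74976368,  144.25736013]))
[[161.         177.8447205  389.82608696]] [[193.         177.79792746 388.77202073]]
```

The shelf sits about 1.5 mm short, so I'll nudge the bar home from above with shut fingers, staying over the gate top.

arm_command --commands "3 -6 0 0 0 0 0;6 -12 0 0 0 0 0;9 -18 0 0 0 0 0;9.8 -23.8 0 0 0 0 0;9.8 -23.8 0 0 0 0 0;9.8 -23.8 0 0 0 0 0;9.8 -23.8 -6 0 0 0 0;9.8 -23.8 -12 0 0 0 0;9.8 -23.8 -16 0 0 0 0;9.8 -23.8 -16 0 0 0 0"

```text
t: 71.5
ee_pos: [514.9, -201.5, 137.3]
eef_rot: [[-1.0, -0.007, -0.004], [-0.007, 1.0, 0.003], [0.004, 0.003, -1.0]]
wrist_force: [-0.0, 0.5, 0.5]
opening: -0.2
gripper_force: 0.0
```

arm_command --commands "0 -0.5 0 0 0 0 0;0 -0.9 0 0 0 0 0;0 -1.2 0 0 0 0 0;0 -1.2 0 0 0 0 0"

```text
t: 72.0
ee_pos: [516.2, -215.6, 139.3]
eef_rot: [[-1.0, -0.006, 0.001], [-0.006, 1.0, -0.0], [-0.001, -0.001, -1.0]]
wrist_force: [-0.3, -0.1, 0.2]
opening: -0.0
gripper_force: 0.0
```

arm_command --commands "0 -0.2 0 0 0 0 0;0 -0.4 0 0 0 0 0;0 -0.4 0 0 0 0 0"

```text
t: 72.38
ee_pos: [516.1, -217.2, 139.0]
eef_rot: [[-1.0, -0.007, -0.0], [-0.007, 1.0, 0.004], [0.0, 0.004, -1.0]]
wrist_force: [0.4, 10.4, 5.3]
opening: -0.1
gripper_force: 5.9
```

arm_command --commands "0 -0.2 0 0 0 0 0;0 -0.3 0 0 0 0 0;0 -0.3 0 0 0 0 0"

```text
t: 72.75
ee_pos: [516.0, -217.7, 139.0]
eef_rot: [[-1.0, -0.008, -0.001], [-0.008, 1.0, 0.009], [0.001, 0.009, -1.0]]
wrist_force: [-0.2, 22.4, 8.9]
opening: -0.2
gripper_force: 12.0
```

At the stop. Now I'll back off, retreat and hand in.

arm_command --commands "0 0.8 0 0 0 0 0;0 1.6 0 0 0 0 0;0 1.6 5 0 0 0 0;0 1.6 11 0 0 0 0;0 4 16 0 0 0 0;0 10 16 0 0 0 0;0 16 16 0 0 0 0;0 20 16 0 0 0 0;0 20 16 0 0 0 0;0 20 16 0 0 0 0"

```text
t: 74.0
ee_pos: [516.2, -22.9, 298.7]
eef_rot: [[-1.0, -0.006, -0.0], [-0.006, 1.0, -0.0], [0.0, -0.0, -1.0]]
wrist_force: [0.2, 0.1, 0.5]
opening: 0.3
gripper_force: 0.0
```

Run:
```python
from h import *
d=cams.read_camera("side"); C=cloud(d); c=d["color"].astype(int)
m=(c[...,2]>110)&(c[...,1]<70)&(c[...,0]<70)&(C[...,2]>115)&(C[...,2]<190)&(abs(C[...,0]-428)<50)&(abs(C[...,1]+183)<50)
print(C[m].mean(0)); P=C.reshape(-1,3)
Q=P[(np.hypot(P[:,0]-503,P[:,1]-447)<25)&(P[:,2]<240)];print("brush top",Q[:,2].max())
print(robot.hand_in())
```

```text
[ 427.35273926 -178.67055565  147.46481533]
brush top 205.48350049412983
the job is handed in; nothing more can be done
None
```

The job is handed in after 74 s on the robot clock, no verdict returned: I scrubbed the jar to its bottom three times, stood the brush back in its holder, stood the jar and all three pots on the shelf, pushed it home and shut the gate with the latch bar down in its catch; one contact with the shelf's bar while placing the green pot read 33 N at the wrist, against the 40 N limit.

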